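# Reverse the swing arm on its pivot bracket

## Robot

A 6-joint arm with a two-finger parallel gripper is mounted at the origin on the work surface. World frame = base frame: x ahead of the robot, y to its left, z up, the work surface at z = 0. Lengths are in m, angles in rad, forces in N, time in s.
With the tool pointing down it reaches from about 0.3 to 0.875 m from the base axis. Payload 6.4 kg.
Tool frame: the origin (TCP) lies midway between the tips of the shut fingers; the grasp point (between the pads) lies 19 mm behind it; z points along the fingers, y is the direction in which the jaws open and shut (so a half turn about z gives the same grasp; the last joint's range is limited). The gripper opens to 85 mm and grips with 20 to 120 N. Pads are 22 mm wide; open, the fingers measure 114 mm over their backs; the gripper's body (76 mm by 85 mm) begins 54 mm behind the grasp point. The pads swing forward as they close: fully open they stand 13 mm farther back than shut.
Start: joints at [-1.496, 0.181, 1.607, -0, 1.354, -0.206], TCP at [0.159, -0.552, 0.231] pointing down, gripper open.
Joint ranges: [-2.99, 2.99], [-0.89, 2.07], [0.3, 2.58], [-1.14, 4.28], [0, 2.63], [-3.12, 3.12]. Speed limits (rad/s): [2.57, 2.57, 3.01, 3.14, 3.14, 3.14].

## Interface

Orientations are given as a unit quaternion [w, x, y, z].
In Python, from bench import ctrl gives the robot as it stands.
- The arm moves only by the tool apply_moves, never from a script. Its argument "plan" is a list of rows, each an object with "translation": the shift along the tool's x, y, z in m, a list of three; "angular": the turn, a rotation vector about the tool's x, y, z in rad, a list of three; "hand": the finger opening in m, from 0 to 0.0854. In form: [{"translation": [x, y, z], "angular": [rx, ry, rz], "hand": hand}, ...]. A call has 1 to 10 rows; each row shifts and turns the commanded pose from where the row before left it, along the tool's axes as they then stand; what a row does not reach is not made up. A row lasts 1/8 s, in which the tool goes at most 62.5 mm and 10.7 degrees, less where a joint would pass 70% of its speed; a pose out of reach is approached as far as the arm can. A call with a gripper value outside its range is refused whole. The fingers move at their own pace and stop on an object; the grip force is fixed at half the most. Time passes only in rows, so rows that do not move let the fingers close. It gives the time, the measured TCP pose, the force and the opening at its end, in the units of the state.
- ctrl.get_obs(): the state, without advancing time (a new reading comes with each control period).
- ctrl.camera(name): name is "scene" or "side" or "wrist"; returns a dict with "img" (420x560x3 uint8, red, green, blue), "K" (3x3 intrinsics, pixels), "k1" (the pictures are not rectified: a ray, as slopes to the right and down, at radius r is drawn at 1 + k1 r^2 times it, then the intrinsics apply), "eye" and "orientation" of the camera in the world. Camera axes: x right, y up, looking along -z (the intrinsics and any distortion apply to the point x, -y, -z); pixel columns grow to the right and rows downward; lengths in m; the calibration is good to about 2 mm. A picture is of the moment at which its call begins. There is no depth.
- ctrl.hand_in(): hands the job in, once; it reports no verdict.
The state is a dict: "time_s": time; "q": joint angles; "dq": joint speeds; "joint_efforts": joint torques, N m; "eef_pos": TCP position; "eef_rot": TCP orientation; "wrist_force": force on the tool from outside, world axes, zero at the start; "torque": the same for the moment, N m; "opening": opening from 0.0 (shut) to 1.0 (fully open).
Only numpy, scipy, OpenCV 4.12 (cv2) and the standard library are available. Lean on these libraries where they do the work, as an engineer would, in place of code of your own. Each camera call takes 0.05 s, during which the arm holds its last target.

## Task

The flat steel swing arm has been fitted to its pivot pin the wrong way round. Take the hooked pick from its rest and, with the pick only (never the gripper on the ring), pry the sprung retaining ring out of the pin's groove so that it drops into the dish beside the bracket. Put the pick back lying in its rest, and lift the arm off the pin, turn it end for end and lower it (do not drop it) back fully home with its plain end on the pin and its tongue end on the rest block, leaving the other things on the bench where they are.

Things in the scene. Friction and masses are not known exactly. Their poses are not given: they have to be found in the camera images.
- bracket: Fixed grey steel bracket, base plate 190 (x) by 73 (y) by 12 mm. Origin: underside, midway between pin and rest block; z up. At x = +55 mm a round boss (radius 26, top 60 mm above the bench) carries the upright pivot pin. At x = -55 mm the rest block, 30 by 70 mm, top 60 mm. A catch dish is fixed on the +y side.
- pin_seat (a point): On the pin's axis at the boss's top, 60 mm above the bench, where the eye's underside rests; axes as the bracket. The pin has radius 15, its top is 35.5 mm above this point, its nose tapers to radius 9 over the last 8 mm; its groove (radius 11) lies 11 to 19.5 mm above this point.
- dish_floor (a point): Centre of the inner floor (3 mm above the bench) of the open aluminium catch dish: 120 mm along the bracket's x, 168 mm along its y, starting beside the boss; walls 30 mm high on three sides, none on the boss's side. Axes as the bracket.
- link_mid (a point): Centre, half-way up, of the dark steel swing arm: 12 mm thick, 0.3 to 0.5 kg, lying flat on boss and rest block. x runs along it to the tongue end. Between its two round eyes a bar 30 mm wide, x from -27 to +27, can be gripped from above here; 48 mm of free height below it. The tongue, 30 mm wide, ends at x = +122 in a lip turned up 14 mm; the plain end stops at x = -83.
- plain_eye (a point): Centre, at the arm's underside, of the plain end's eye (no tongue), 55 mm from link_mid along the arm's -x. Outer radius 28, hole radius 17: 2 mm free all round on the pin. At the start it lies on the rest block.
- tongue_eye (a point): Centre, at the arm's underside, of the tongue end's eye, 55 mm from link_mid along the arm's +x, same sizes. At the start it is on the pin, under the retaining ring.
- ring_axis (a point): Centre, at mid-thickness, of the retaining ring's C (6 mm spring wire, outer radius 17), on the pin's axis 75 mm above the bench. x points to its pulling loop, within 0.2 rad of the bracket's +y, over the dish. The C is open at -x: pulled along +x with about 5 N (under 10 N) it snaps off the pin; off after 30 mm. Pulled on 40 to 80 mm, past the arm's edge, it tips and drops off the pick into the dish.
- ring_loop (a point): Centre of the ring's pulling loop, 47 mm along the ring's x from ring_axis, at mid-thickness. Clear window 22 mm (x) by 20 mm (y); below it only the dish and its rim (30 mm above the bench). Whole ring 80 mm long, 75 g.
- pick_rest: Fixed dark wooden rest, base 150 (x) by 80 (y) by 12 mm. Two posts at x = -52 and +52 mm, 12 mm thick, each with a notch 32 mm wide, its floor 70 mm above the bench, its cheeks up to 88 mm. Origin at the underside's centre; x along the lying pick, towards the hook.
- rest_top (a point): Middle between the two notches at the height of their floor, 70 mm above the bench; axes as the rest.
- pick_grip (a point): Grip point of the hooked pick, on the handle's axis near its centre of mass, 10 mm ahead of the handle's middle. Wooden handle 140 long, 20 wide, 22 mm high, level in the rest, 0.1 to 0.17 kg; x along it to the hook, z up. In the rest this point is 4 to 16 mm in x from rest_top and 11 mm above it.
- pick_tip (a point): Tip of the pick's prong. The 8 mm thick steel shank runs on along the handle's axis and is bent straight down: the prong is vertical, 112 mm ahead of pick_grip in x, its tip 65 mm below pick_grip. Same axes as pick_grip.

How it is judged:
On the way, in this order (a step that is already met when the one before it is completed fails the run):
1. the pick pulls at the ring on the pin (contact force between pick and clip above 1 N), for 0.04 s.
2. the ring is pried off the pin (horizontal distance between ring_axis and pin_seat above 0.032 m), for 0.05 s.
3. the ring lies in the dish (height (world z) of each of ring_axis, ring_loop below 0.05 m and horizontal distance between ring_axis and dish_floor below 0.1 m), for 0.1 s.
4. the arm is lifted clear of the pin (z of link_mid in the frame of pin_seat above 0.038 m), for 0.1 s.
5. the arm, turned end for end, is lowered over the pin while held (horizontal distance between plain_eye and pin_seat below 0.006 m and z of plain_eye in the frame of pin_seat below 0.016 m and contact force between the fingers and link above 0.5 N), for 0.04 s.
At the end, for the whole second after the job is handed in: Plain eye on the pin within 5 mm, home within 4 mm; tongue eye level within 5 mm on the rest block, arm within 0.25 rad of the bracket. Ring in the dish, under 50 mm high. Pick in its rest: grip point within 45 mm of its middle, 5 to 18 mm above the notch floor. All still (horizontal distance between plain_eye and pin_seat below 0.005 m and z of plain_eye in the frame of pin_seat below 0.004 m and z of tongue_eye in the frame of pin_seat between -0.005 and 0.005 m and x of tongue_eye in the frame of bracket below -0.03 m and angle between the x axis of link_mid and the x axis of bracket, either way round below 0.25 rad and x of ring_axis in the frame of dish_floor between -0.065 and 0.065 m and y of ring_axis in the frame of dish_floor between -0.09 and 0.09 m and height (world z) of each of ring_axis, ring_loop below 0.05 m and horizontal distance between pick_grip and rest_top below 0.045 m and z of pick_grip in the frame of rest_top between 0.005 and 0.018 m and linear speed of each of link, pick, clip below 0.02 m/s); the robot touches nothing.
It fails at once if the gripper touches the retaining ring (contact force between the fingers and clip above 0.5 N).
It fails at once if a thing standing by is displaced by more than 40 mm (distance of any of cart_wheel, nut_jar, hammer from where it was at the start of the episode above 0.04 m).
It also fails if it takes over 58 s, if anything falls off the work surface, if the arm or the gripper's body presses on something with over 40 N, if the wrist force passes 120 N, or if a joint passes its speed limit or range.

## Working session

There is one attempt and no reset: what is moved stays moved. The work goes in short steps, Python scripts to look and compute and a tool call to move; the robot and the scene stay as the last step left them, time stands still between calls to the robot, and variables do not carry over. Pictures are saved under pics/ and viewed, and the job is handed in when it is done.

Besides the shell and the picture viewer there is one more tool, called after ">>>" as a command line: name --argument value ..., lists and objects as JSON in quotes. apply_moves: Moves the arm, as the interface text tells. Its arguments: {"type":"object","properties":{"plan":{"type":"array","items":{"type":"object","properties":{"translation":{"type":"array","items":{"type":"number"}},"angular":{"type":"array","items":{"type":"number"}},"hand":{"type":"number"}}}}},"required":["plan"]}

```bash
ls; mkdir -p pics
python3 - <<'E'
from bench import ctrl
import cv2
o=ctrl.get_obs()
print({k:o[k] for k in o})
for n in ["scene","side","wrist"]:
    c=ctrl.camera(n); cv2.imwrite(f"pics/{n}0.png",c["img"][:,:,::-1]); print(n,c["K"],c["k1"],c["eye"],c["orientation"])
E
```

```text
pics
{'time_s': 0.0, 'q': array([-1.49631109e+00,  1.81501132e-01,  1.60801559e+00, -2.84214274e-07,
        1.35381633e+00, -2.06303897e-01]), 'dq': array([ 0.0008021 , -0.00018011,  0.00044903, -0.00140166,  0.00051639,
       -0.00017412]), 'joint_efforts': array([-1.25733950e-03, -4.44878018e+01, -3.51334226e+01, -4.47968114e-04,
        9.23057698e-03, -8.64727703e-07]), 'eef_pos': array([ 0.15931266, -0.55190831,  0.23040294]), 'eef_rot': array([-8.68318130e-04,  9.90160481e-01,  1.39933788e-01,  5.71742305e-05]), 'wrist_force': array([-0.10535286, -0.52219904, -0.0470678 ]), 'torque': array([-0.00276266, -0.00482719, -0.02258217]), 'opening': 0.9971418339032151}
scene [[469.99357991   0.         277.65753294]
 [  0.         469.99357991 212.62002457]
 [  0.           0.           1.        ]] -0.15479984035087685 [ 1.30172363 -0.02390028  0.59701606] [0.65530049 0.35182238 0.30638594 0.59407907]
side [[469.46357382   0.         292.03293474]
 [  0.         469.46357382 207.04044785]
 [  0.           0.           1.        ]] -0.009048431394098676 [ 0.42108455 -0.41127263  0.62721129] [ 0.91966574  0.35770468 -0.06658575 -0.14774513]
wrist [[321.89038768   0.         281.13163535]
 [  0.         321.89038768 208.14838079]
 [  0.           0.           1.        ]] -0.044197023322544826 [ 0.23446019 -0.5306867   0.37284874] [ 0.78976191 -0.12038711  0.09262766 -0.59430899]
```

View pics/scene0.png

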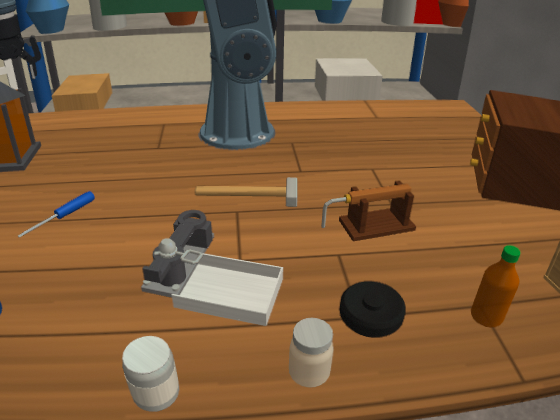

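View pics/side0.png

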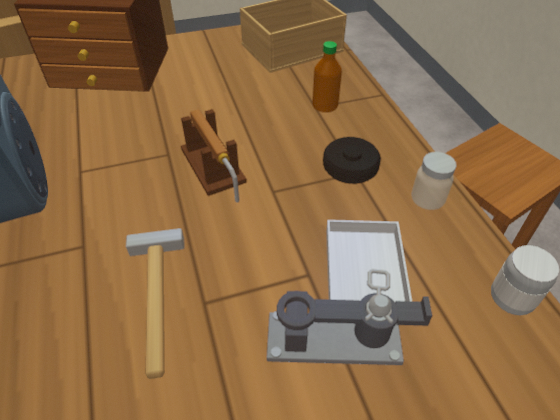

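View pics/wrist0.png

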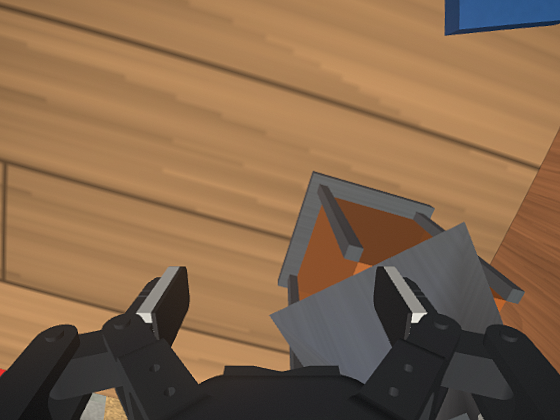

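```bash
cat > h.py <<'E'
import numpy as np, cv2
from scipy.spatial.transform import Rotation as R
from bench import ctrl
def rot(q): return R.from_quat([q[1],q[2],q[3],q[0]])
CAL={"scene":dict(K=np.array([[469.99357991,0,277.65753294],[0,469.99357991,212.62002457],[0,0,1]]),k1=-0.15479984035087685,eye=[1.30172363,-0.02390028,0.59701606],orientation=[0.65530049,0.35182238,0.30638594,0.59407907]),
"side":dict(K=np.array([[469.46357382,0,292.03293474],[0,469.46357382,207.04044785],[0,0,1]]),k1=-0.009048431394098676,eye=[0.42108455,-0.41127263,0.62721129],orientation=[0.91966574,0.35770468,-0.06658575,-0.14774513])}
def proj(c,P):
    P=np.atleast_2d(P); p=rot(c["orientation"]).inv().apply(P-np.array(c["eye"]))
    x=p[:,0]/-p[:,2]; y=-p[:,1]/-p[:,2]; s=1+c["k1"]*(x*x+y*y)
    K=c["K"]; return np.c_[K[0,0]*x*s+K[0,2],K[1,1]*y*s+K[1,2]]
def ray(c,uv):
    K=c["K"]; d=np.array([(uv[0]-K[0,2])/K[0,0],(uv[1]-K[1,2])/K[1,1]]); v=d.copy()
    for _ in range(30): v=d/(1+c["k1"]*(v@v))
    return np.array(c["eye"]),rot(c["orientation"]).apply([v[0],-v[1],-1])
def onz(c,uv,z):
    e,d=ray(c,uv); return e+d*(z-e[2])/d[2]
def tri(obs):
    A=np.zeros((3,3));b=np.zeros(3)
    for c,uv in obs:
        e,d=ray(c,uv); d=d/np.linalg.norm(d); M=np.eye(3)-np.outer(d,d); A+=M;b+=M@e
    return np.linalg.solve(A,b)
def crop(img,x0,y0,x1,y1,s,fn):
    a=cv2.resize(img[y0:y1,x0:x1,::-1],None,fx=s,fy=s,interpolation=cv2.INTER_CUBIC)
    for x in range((x0+9)//10*10,x1,10):
        cv2.line(a,(int((x-x0)*s),0),(int((x-x0)*s),4 if x%50 else 12),(0,0,255),1)
        if x%20==0: cv2.putText(a,str(x),(int((x-x0)*s)+1,12),0,.35,(0,0,255),1)
    for y in range((y0+9)//10*10,y1,10):
        cv2.line(a,(0,int((y-y0)*s)),(4 if y%50 else 12,int((y-y0)*s)),(0,0,255),1)
        if y%20==0: cv2.putText(a,str(y),(6,int((y-y0)*s)+4),0,.35,(0,0,255),1)
    cv2.imwrite(fn,a)
E
python3 - <<'E'
import cv2
from h import crop
s=cv2.imread("pics/scene0.png")[:,:,::-1]; d=cv2.imread("pics/side0.png")[:,:,::-1]
crop(s,135,200,295,320,5,"pics/sb.png")
crop(s,310,170,430,250,6,"pics/sp.png")
crop(d,255,210,445,370,4,"pics/db.png")
crop(d,170,100,260,210,5,"pics/dp.png")
E
```

```text
(no output)
```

View pics/sb.png

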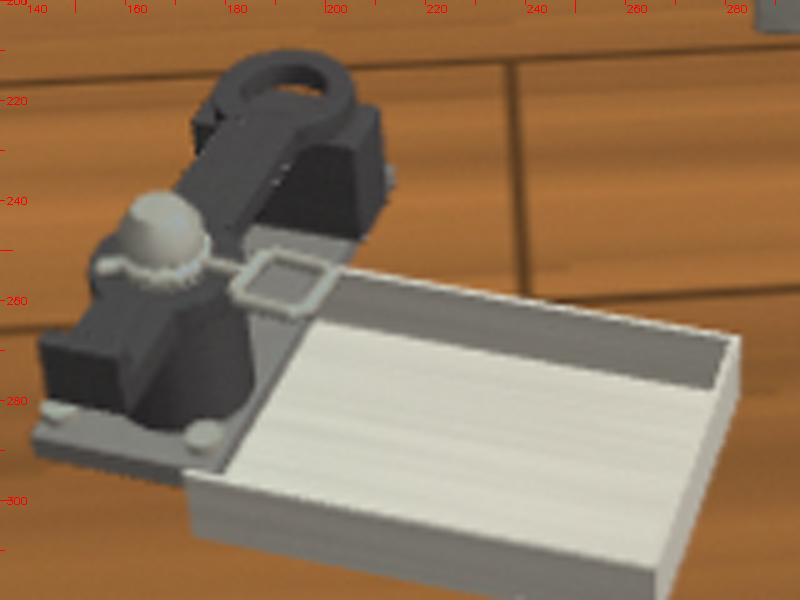

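View pics/sp.png

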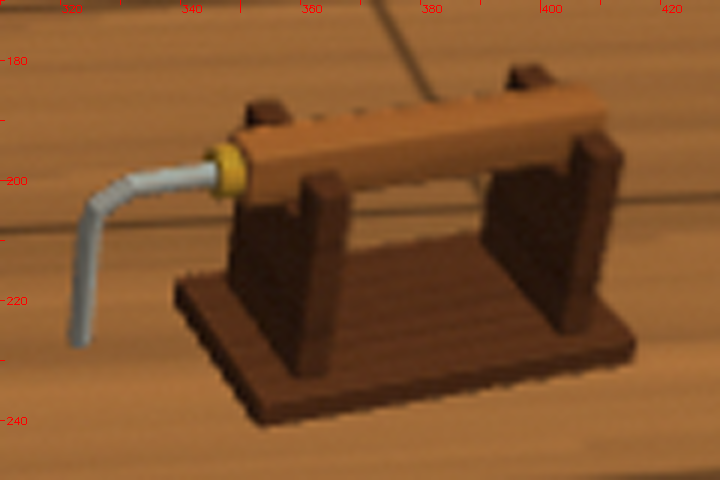

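View pics/db.png

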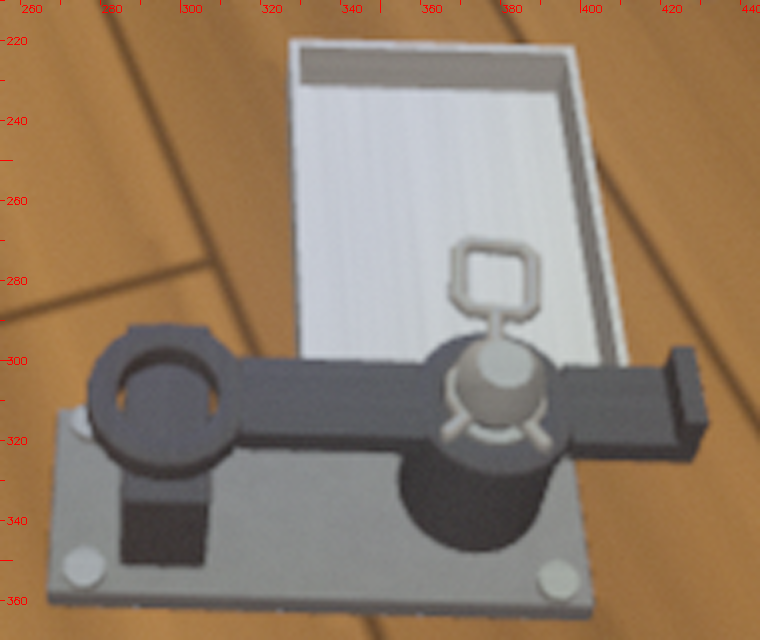

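View pics/dp.png

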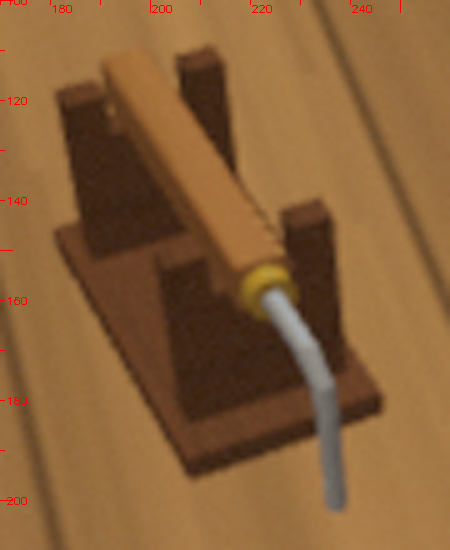

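```bash
cat > fit.py <<'E'
from h import *
from scipy.optimize import least_squares
S,D=CAL["scene"],CAL["side"]
def T(p,pts):
    c,s=np.cos(p[2]),np.sin(p[2]); pts=np.array(pts,float)/1000
    return np.c_[p[0]+c*pts[:,0]-s*pts[:,1],p[1]+s*pts[:,0]+c*pts[:,1],pts[:,2]]
def fit(obs,p0):
    def f(p): return np.concatenate([(proj(c,T(p,[P]))[0]-uv) for c,P,uv in obs])
    r=least_squares(f,p0,loss="soft_l1"); print(r.x.round(4)); print(f(r.x).reshape(-1,2).round(1).tolist()); return r.x
B=[(D,(-95,-36.5,12),(267.5,360.7)),(D,(95,-36.5,12),(403,361.7)),(D,(-95,36.5,12),(270,312)),
(D,(55,0,95.5),(382.2,300.5)),(S,(55,0,95.5),(166.6,241)),(S,(95,-36.5,12),(141.4,288))]
print("bracket");b=fit(B,[.58,-.13,0])
RR=[(D,(75,-40,12),(208,193)),(D,(75,40,12),(246.4,180.4)),(D,(-75,-40,12),(181.4,146.4)),
(S,(75,-40,12),(339.2,217)),(S,(75,40,12),(353.7,238.3)),(S,(-75,40,12),(415.8,226.7))]
print("rest");r=fit(RR,[.6,.2,-1.3])
PK=[(D,(112,0,16),(237.4,201.6)),(S,(112,0,16),(323.3,227.5)),(D,(-80,-10,92),(190.6,112.4)),(D,(-80,10,92),(200.4,110.4)),(S,(-80,10,92),(411,186.3))]
print("pick");p=fit(PK,[.6,.2,-1.3])
print("pin",T(b,[(55,0,60)]))
print("loop tri",tri([(D,(378.7,280)),(S,(192,256.8))]),"z75:",onz(D,(378.7,280),.075),onz(S,(192,256.8),.075))
print("eye on block", onz(D,(297,308.8),.072))
c,s=np.cos(r[2]),np.sin(r[2]); d=p[:2]-r[:2]; print("pick in rest",c*d[0]+s*d[1],-s*d[0]+c*d[1])
for n,c,uv,z in [("dish -x+y",D,(327.5,220),.03),("+x+y",D,(398.5,221.7),.03),("+x+y",S,(266.4,314),.03),("-x+y",S,(283,267.6),.03),("-x-y",S,(203,253.6),.03),("+x-y",S,(172,294.4),.03)]: print(n,onz(c,uv,z).round(4))
E
python3 fit.py
```

```text
bracket
[ 0.591  -0.1297 -0.3032]
[[0.2, -1.4], [2.1, -4.3], [-1.7, 0.1], [-0.2, 2.3], [-3.6, -0.3], [0.2, -0.2]]
rest
[ 0.5045  0.2869 -1.4004]
[[0.1, -1.4], [1.5, -2.8], [-0.8, -1.8], [-1.6, -0.7], [-1.6, -0.5], [-0.2, 0.1]]
pick
[ 0.5045  0.2717 -1.4118]
[[0.2, 0.2], [-2.1, 0.3], [-0.6, -1.8], [-0.4, -2.6], [-0.2, 2.0]]
pin [[ 0.64346294 -0.14615242  0.06      ]]
loop tri [ 0.66469207 -0.0980813   0.07250338] z75: [ 0.66394601 -0.10113731  0.075     ] [ 0.66652818 -0.09643993  0.075     ]
eye on block [ 0.540438   -0.10723003  0.072     ]
pick in rest 0.015009120806619843 -0.0025834753904990385
dish -x+y [0.654  0.0607 0.03  ]
+x+y [0.7672 0.0203 0.03  ]
+x+y [0.7687 0.024  0.03  ]
-x+y [0.6566 0.0644 0.03  ]
-x-y [ 0.6039 -0.0822  0.03  ]
+x-y [ 0.7103 -0.1332  0.03  ]
```

```bash
cat > ov.py <<'E'
from h import *
from fit import T
def poly(a,c,pts,x0,y0,s,col,closed=True):
    p=((proj(c,pts)-[x0,y0]+.5)*s).astype(np.int32); cv2.polylines(a,[p.reshape(-1,1,2)],closed,col,1,cv2.LINE_AA)
def circ(r,cx,cy,z,n=40): t=np.linspace(0,2*np.pi,n,False); return np.c_[cx+r*np.cos(t),cy+r*np.sin(t),np.full(n,z)]
def rect(x0,x1,y0,y1,z): return [(x0,y0,z),(x1,y0,z),(x1,y1,z),(x0,y1,z)]
def drawb(a,c,b,x0,y0,s):
    f=lambda P,col,cl=True: poly(a,c,T(b,P),x0,y0,s,col,cl)
    f(rect(-95,95,-36.5,36.5,12),(0,255,0)); f(rect(-95,95,-36.5,36.5,0),(0,180,0))
    f(circ(9,55,0,95.5),(0,255,255)); f(circ(15,55,0,87.5),(0,255,255)); f(circ(26,55,0,60),(255,0,255))
    f(rect(-70,-40,-35,35,60),(255,0,255))
def drawr(a,c,r,p,x0,y0,s):
    f=lambda q,P,col,cl=True: poly(a,c,T(q,P),x0,y0,s,col,cl)
    f(r,rect(-75,75,-40,40,12),(0,255,0)); f(r,rect(-75,75,-40,40,0),(0,180,0))
    for x in(-52,52):
        for sg in(-1,1): f(r,rect(x-6,x+6,16*sg,24*sg,88),(255,0,255))
    f(p,rect(-80,60,-10,10,92),(255,255,0)); f(p,rect(-80,60,-10,10,70),(255,200,0)); f(p,[(60,0,81),(112,0,81),(112,0,16)],(0,0,255),False)
E
cat > run1.py <<'E'
from ov import *
from fit import b,r,p,S,D
import sys
for n,c,box in [("scene",S,(135,200,295,320)),("side",D,(255,210,445,370)),("scene",S,(310,170,430,250)),("side",D,(170,100,260,210))]:
    im=cv2.imread(f"pics/{n}0.png")[:,:,::-1]; x0,y0,x1,y1=box; s=5
    fn=f"pics/o_{n}_{x0}.png"; crop(im,x0,y0,x1,y1,s if x0!=255 else 4,fn); s=s if x0!=255 else 4
    a=cv2.imread(fn); (drawb(a,c,b,x0,y0,s) if x0 in(135,255) else drawr(a,c,r,p,x0,y0,s)); cv2.imwrite(fn,a)
E
sed -i 's/(267.5,360.7)/(268,358.5)/; s/(403,361.7)/(402.5,360.3)/' fit.py; python3 run1.py
```

```text
bracket
[ 0.5916 -0.129  -0.3086]
[[-0.2, -0.1], [2.7, -3.2], [-1.3, -0.7], [-0.0, 2.0], [-3.4, -0.2], [0.4, -0.1]]
rest
[ 0.5045  0.2869 -1.4004]
[[0.1, -1.4], [1.5, -2.8], [-0.8, -1.8], [-1.6, -0.7], [-1.6, -0.5], [-0.2, 0.1]]
pick
[ 0.5045  0.2717 -1.4118]
[[0.2, 0.2], [-2.1, 0.3], [-0.6, -1.8], [-0.4, -2.6], [-0.2, 2.0]]
pin [[ 0.6439536  -0.14574168  0.06      ]]
loop tri [ 0.66469207 -0.0980813   0.07250338] z75: [ 0.66394601 -0.10113731  0.075     ] [ 0.66652818 -0.09643993  0.075     ]
eye on block [ 0.540438   -0.10723003  0.072     ]
pick in rest 0.015009120806619843 -0.0025834753904990385
dish -x+y [0.654  0.0607 0.03  ]
+x+y [0.7672 0.0203 0.03  ]
+x+y [0.7687 0.024  0.03  ]
-x+y [0.6566 0.0644 0.03  ]
-x-y [ 0.6039 -0.0822  0.03  ]
+x-y [ 0.7103 -0.1332  0.03  ]
```

View pics/o_side_255.png

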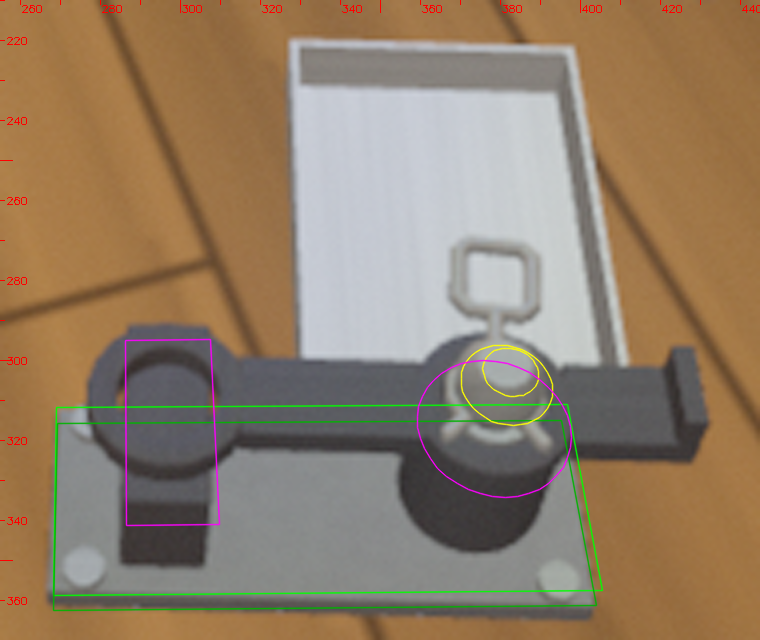

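View pics/o_scene_135.png

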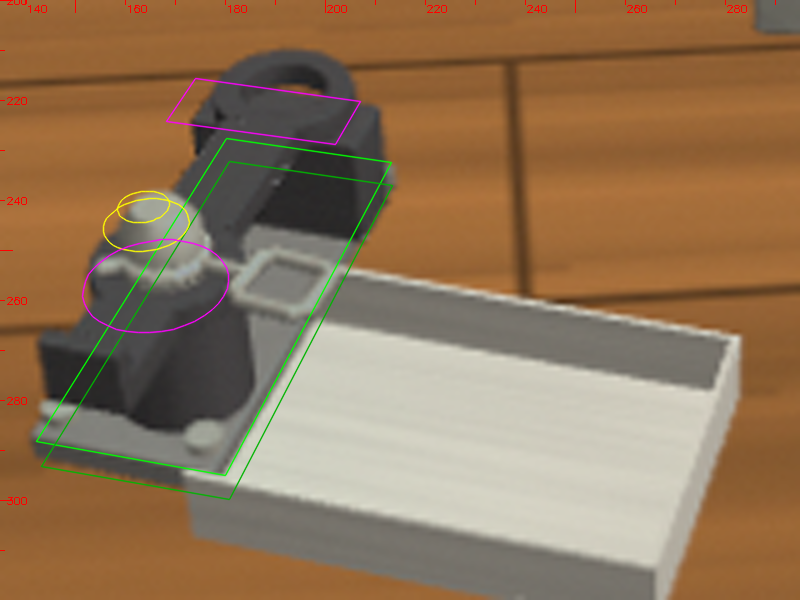

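View pics/o_side_170.png

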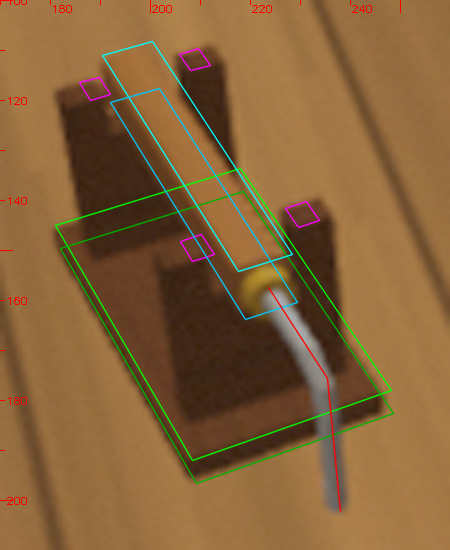

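View pics/o_scene_310.png

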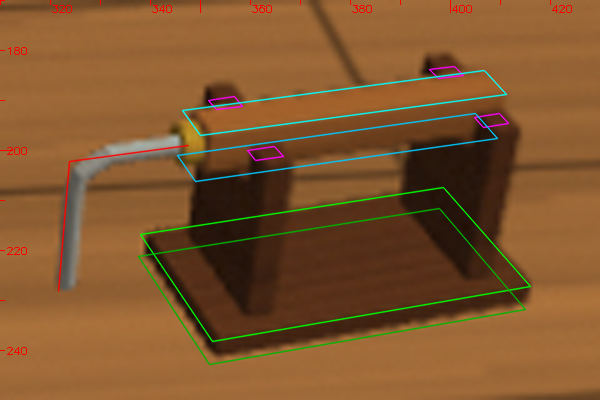

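```bash
cat > ba.py <<'E'
from h import *
from scipy.optimize import least_squares
S,D=CAL["scene"],CAL["side"]
def T(p,pts):
    c,s=np.cos(p[2]),np.sin(p[2]); pts=np.array(pts,float)/1000
    return np.c_[p[0]+c*pts[:,0]-s*pts[:,1],p[1]+s*pts[:,0]+c*pts[:,1],pts[:,2]]
def cam(c,d):
    q=(R.from_rotvec(d[3:])*rot(c["orientation"])).as_quat()
    return dict(K=c["K"],k1=c["k1"],eye=np.array(c["eye"])+d[:3],orientation=[q[3],q[0],q[1],q[2]])
s1=lambda X,Y:(X/5+135-.4,Y/5+200-.4)
d1=lambda X,Y:(X/4+255-.4,Y/4+210-.4)
s2=lambda X,Y:(X/6+310-.4,Y/6+170-.4)
d2=lambda X,Y:(X/5+170-.4,Y/5+100-.4)
# (body 0 bracket 1 rest 2 pick, cam, P, uv); dish dims: body 3 yaw=bracket: use outer corners
O=[(0,1,(-95,-36.5,12),d1(51,594)),(0,1,(95,-36.5,12),d1(590,603)),(0,1,(-95,36.5,12),d1(62,408)),(0,1,(55,0,95.5),d1(509,364)),
(0,0,(55,0,95.5),s1(160,205)),(0,0,(95,-36.5,12),s1(32,440)),(0,0,(95,-36.5,0),s1(34,455)),
(1,1,(75,-40,12),d2(188,462)),(1,1,(75,40,12),d2(382,400)),(1,1,(-75,-40,12),d2(56,232)),(1,1,(75,-40,0),d2(193,477)),
(1,0,(75,-40,12),s2(175,282)),(1,0,(75,40,12),s2(262,408)),(1,0,(-75,40,12),s2(635,340)),
(1,1,(52-6,-24,88),d2(155,255)),(1,1,(58,24,88),d2(330,210)),(1,1,(-58,-24,88),d2(57,95)),
(1,0,(58,24,88),s2(303,182)),(1,0,(-46-12,24,88),s2(622,155)),(1,0,(46,24,88),s2(350,185)),
(2,1,(112,0,16),d2(336,505)),(2,0,(112,0,16),s2(80,345)),(2,1,(-80,-10,92),d2(103,64)),(2,1,(-80,10,92),d2(152,53)),
(2,1,(60,10,92),d2(287,250)),(2,0,(60,10,92),s2(250,152)),(2,0,(-80,10,92),s2(605,105)),
(3,1,(-60,84,30),d1(291,41)),(3,1,(60,84,30),d1(573,47)),(3,0,(60,84,30),s1(656,571)),(3,0,(-60,84,30),s1(739,338)),(3,0,(60,-84,30),s1(185,473)),
]
def unpack(v):
    cs=[cam(S,v[:6]),cam(D,v[6:12])]; bs=[v[12:15],v[15:18],v[18:21],np.r_[v[21:23],v[14]]]
    return cs,bs
def res(v):
    cs,bs=unpack(v)
    e=[]
    for b,c,P,uv in O:
        P=np.array(P,float)
        if b==3: P[:2]*=[v[23],v[24]]
        e.append(proj(cs[c],T(bs[b],[P]))[0]-uv)
    return np.array(e)
pr=np.array([.0015]*3+[.004]*3)
def f(v): return np.concatenate([res(v).ravel(),v[:6]/pr,v[6:12]/pr,[(v[23]-1)/.03,(v[24]-1)/.03]])
v0=np.r_[np.zeros(12),.59,-.13,-.3,.504,.287,-1.4,.505,.272,-1.4,.69,-.03,1,1]
sol=least_squares(f,v0,loss="soft_l1"); v=sol.x
cs,bs=unpack(v)
if __name__=="__main__":
    print("cam d",(v[:12]*1000).round(1)); 
    for n,b in zip(["bracket","rest","pick","dish"],bs): print(n,b.round(4))
    print("dish scale",v[23:])
    for (b,c,P,uv),e in zip(O,res(v)): print(b,"SD"[c],P,e.round(1))
    print("pin",T(bs[0],[(55,0,60)]), "pick/rest",T([0,0,0],[[0,0,0]]))
    A=lambda b,q:(np.array([[np.cos(b[2]),np.sin(b[2])],[-np.sin(b[2]),np.cos(b[2])]])@(np.array(q)[:2]-b[:2])).round(4)
    print("pick in rest",A(bs[1],bs[2]),"dish in bracket",A(bs[0],bs[3]))
    lo=tri([(cs[1],d1(495,280)),(cs[0],s1(285,284))]); print("loop",lo,A(bs[0],lo), A(bs[0],onz(cs[1],d1(495,280),.075)),A(bs[0],onz(cs[0],s1(285,284),.075)))
    print("plain eye",A(bs[0],onz(cs[1],d1(168,395),.072)))
E
python3 ba.py
```

```text
cam d [ 0.2  0.2  0.2  1.9  0.2 -1.1 -0.2 -0.2  0.5  5.3  1.3  0.2]
bracket [ 0.5902 -0.1264 -0.3377]
rest [ 0.5017  0.2922 -1.3989]
pick [ 0.5024  0.2774 -1.4104]
dish [ 0.6827 -0.0332 -0.3377]
dish scale [0.99699631 0.99695632]
0 D (-95, -36.5, 12) [-0.4 -0.7]
0 D (95, -36.5, 12) [ 2.4 -0.5]
0 D (-95, 36.5, 12) [-0.7 -0.8]
0 D (55, 0, 95.5) [-0.   3.8]
0 S (55, 0, 95.5) [-3.8 -0.3]
0 S (95, -36.5, 12) [ 0.  -0.8]
0 S (95, -36.5, 0) [0.6 1. ]
1 D (75, -40, 12) [-0.   0.4]
1 D (75, 40, 12) [ 0.8 -1.2]
1 D (-75, -40, 12) [-0.9 -0.1]
1 D (75, -40, 0) [-0.3  1.9]
1 S (75, -40, 12) [-0.1 -0.8]
1 S (75, 40, 12) [-0.1 -0.5]
1 S (-75, 40, 12) [ 0.9 -0. ]
1 D (46, -24, 88) [ 3.9 -1.8]
1 D (58, 24, 88) [-3.4  3. ]
1 D (-58, -24, 88) [ 3.5 -1.2]
1 S (58, 24, 88) [1.7 1.2]
1 S (-58, 24, 88) [-1.2 -1.7]
1 S (46, 24, 88) [-0.7 -0.1]
2 D (112, 0, 16) [0.  1.6]
2 S (112, 0, 16) [-0.3  0.3]
2 D (-80, -10, 92) [-0.8 -0.7]
2 D (-80, 10, 92) [-0.7 -1.2]
2 D (60, 10, 92) [0.2 1.5]
2 S (60, 10, 92) [-0.1  1.3]
2 S (-80, 10, 92) [1.5 0.9]
3 D (-60, 84, 30) [0.1 0.3]
3 D (60, 84, 30) [0.  0.1]
3 S (60, 84, 30) [ 0.5 -0.5]
3 S (-60, 84, 30) [-0.  -0.4]
3 S (60, -84, 30) [-0.2  0.7]
pin [[ 0.64210667 -0.14466886  0.06      ]] pick/rest [[0. 0. 0.]]
pick in rest [ 0.0147 -0.0018] dish in bracket [0.0564 0.1186]
loop [ 0.66408826 -0.09564031  0.07393348] [0.0595 0.0535] [0.0594 0.0526] [0.0604 0.0543]
plain eye [-0.0556  0.0058]
```

```bash
python3 - <<'E'
s=open('ba.py').read()
s=s.replace("""        if b==3:""","""        if b==0 and P[2]<50: P[1]+=v[25]*1000
        if b==1 and P[2]>50: P[1]*=v[26]
        if b==3:""").replace("-.03,1,1]","-.03,1,1,0,1]").replace("v[23:])","v[23:],)")
# extra: link eye centre at z72 on bracket (-55,0), loose; pin/eye circles
s=s.replace("(1,1,(75,-40,12),d2","(0,1,(-55,0,72),d1(168,396)),(1,1,(75,-40,12),d2",1)
open('ba.py','w').write(s)
E
python3 ba.py
```

```text
cam d [ 0.3  0.2  0.2  0.4  0.2 -1.6 -0.3 -0.2  0.8  4.   1.3  1.2]
bracket [ 0.5917 -0.1214 -0.3381]
rest [ 0.5011  0.2909 -1.4051]
pick [ 0.5019  0.2769 -1.409 ]
dish [ 0.6823 -0.0338 -0.3381]
dish scale [ 0.99736552  0.99720604 -0.0067723   1.28207504]
0 D (-95, -36.5, 12) [-0.5 -0.2]
0 D (95, -36.5, 12) [2.4 0.2]
0 D (-95, 36.5, 12) [-0.8 -0.4]
0 D (55, 0, 95.5) [-0.6 -0.1]
0 S (55, 0, 95.5) [-0.7  0.1]
0 S (95, -36.5, 12) [-0.4 -1. ]
0 S (95, -36.5, 0) [0.3 0.8]
0 D (-55, 0, 72) [ 0.4 -0.3]
1 D (75, -40, 12) [-0.2  0.4]
1 D (75, 40, 12) [ 0.8 -1. ]
1 D (-75, -40, 12) [-0.6 -0.4]
1 D (75, -40, 0) [-0.5  1.9]
1 S (75, -40, 12) [-0.5 -1.3]
1 S (75, 40, 12) [-0.7 -1. ]
1 S (-75, 40, 12) [ 0.5 -0.3]
1 D (46, -24, 88) [ 0.2 -0.6]
1 D (58, 24, 88) [0.1 2.1]
1 D (-58, -24, 88) [ 0.4 -0.4]
1 S (58, 24, 88) [2.5 2.5]
1 S (-58, 24, 88) [-0.1 -0.4]
1 S (46, 24, 88) [0.1 1.2]
2 D (112, 0, 16) [0.2 1.3]
2 S (112, 0, 16) [-0.3  0. ]
2 D (-80, -10, 92) [-0.7 -1. ]
2 D (-80, 10, 92) [-0.6 -1.6]
2 D (60, 10, 92) [0.3 1.3]
2 S (60, 10, 92) [-0.2  1. ]
2 S (-80, 10, 92) [1.3 0.4]
3 D (-60, 84, 30) [0.3 0.2]
3 D (60, 84, 30) [0.2 0.1]
3 S (60, 84, 30) [ 0.5 -0.8]
3 S (-60, 84, 30) [-0.  -0.6]
3 S (60, -84, 30) [-0.1  0.6]
pin [[ 0.64360411 -0.1396753   0.06      ]] pick/rest [[0. 0. 0.]]
pick in rest [ 0.0139 -0.0015] dish in bracket [0.0564 0.1127]
loop [ 0.6637345  -0.09611509  0.07375055] [0.0595 0.0478] [0.0594 0.0467] [0.0607 0.0485]
plain eye [-0.0556 -0.0002]
```

```bash
cat > plan.py <<'E'
# plan.go([x,y,z,psi] start, target, n) -> rows
from h import *
def ax(psi): return np.array([[np.cos(psi),np.sin(psi),0],[np.sin(psi),-np.cos(psi),0],[0,0,-1]])
def pose():
    o=ctrl.get_obs(); M=rot(o["eef_rot"]).as_matrix(); return np.r_[o["eef_pos"],np.arctan2(M[1,0],M[0,0])],M,o
def go(cur,tgt,n,hand,quiet=False):
    cur=np.array(cur,float); tgt=np.array(tgt,float); out=[]
    for i in range(n):
        k=n-i; d=(tgt-cur)/k; t=(ax(cur[3])@d[:3]).round(4); w=round(-d[3],3)
        out.append('{"translation":[%g,%g,%g],"angular":[0,0,%g],"hand":%g}'%(*t,w,hand))
        cur[:3]+=ax(cur[3]).T@t; cur[3]-=w
    print("["+",".join(out)+"]  end",cur.round(4)); return cur
E
python3 - <<'E'
from plan import *
from ba import cs,bs
p,M,o=pose(); print(p,M.round(3).tolist())
c=go(p,[.3,-.25,.32,1.0],7,.085)
c=go(c,[.45,.15,.30,1.733],8,.085)
c=go(c,[.5019,.2769,.20,1.733],4,.085)
for n,uv in [("cab",(480,195)),("cabtopleft",(484,95)),("wheel",(372,307)),("jar",(311,378)),("jar2",(152,400)),("bottle",(490,320))]: print(n,onz(cs[0],uv,0))
E
```

```text
[ 0.15932469 -0.55203755  0.23057443  0.2807758 ] [[0.961, 0.277, -0.0], [0.277, -0.961, 0.001], [0.0, -0.001, -1.0]]
[{"translation":[0.0313,-0.0359,-0.0128],"angular":[0,0,-0.103],"hand":0.085},{"translation":[0.0348,-0.0325,-0.0128],"angular":[0,0,-0.103],"hand":0.085},{"translation":[0.0379,-0.0287,-0.0128],"angular":[0,0,-0.103],"hand":0.085},{"translation":[0.0407,-0.0247,-0.0128],"angular":[0,0,-0.103],"hand":0.085},{"translation":[0.043,-0.0204,-0.0127],"angular":[0,0,-0.102],"hand":0.085},{"translation":[0.0449,-0.0159,-0.0128],"angular":[0,0,-0.103],"hand":0.085},{"translation":[0.0463,-0.0111,-0.0127],"angular":[0,0,-0.102],"hand":0.085}]  end [ 0.3001 -0.25    0.32    0.9998]
[{"translation":[0.0522,-0.0113,0.0025],"angular":[0,0,-0.092],"hand":0.085},{"translation":[0.053,-0.0064,0.0025],"angular":[0,0,-0.092],"hand":0.085},{"translation":[0.0534,-0.0015,0.0025],"angular":[0,0,-0.092],"hand":0.085},{"translation":[0.0533,0.0034,0.0025],"angular":[0,0,-0.091],"hand":0.085},{"translation":[0.0527,0.0082,0.0025],"angular":[0,0,-0.092],"hand":0.085},{"translation":[0.0518,0.013,0.0025],"angular":[0,0,-0.091],"hand":0.085},{"translation":[0.0504,0.0177,0.0025],"angular":[0,0,-0.092],"hand":0.085},{"translation":[0.0485,0.0223,0.0025],"angular":[0,0,-0.091],"hand":0.085}]  end [0.45   0.15   0.3    1.7328]
[{"translation":[0.0292,0.0179,0.025],"angular":[0,0,-0],"hand":0.085},{"translation":[0.0292,0.0179,0.025],"angular":[0,0,-0],"hand":0.085},{"translation":[0.0292,0.0179,0.025],"angular":[0,0,-0],"hand":0.085},{"translation":[0.0293,0.018,0.025],"angular":[0,0,-0],"hand":0.085}]  end [0.5019 0.2769 0.2    1.7328]
cab [0.39978873 0.59265628 0.        ]
cabtopleft [-0.30452126  0.96957303  0.        ]
wheel [0.74238523 0.21479382 0.        ]
jar [0.87870039 0.08301636 0.        ]
jar2 [ 0.89824398 -0.15303945  0.        ]
bottle [0.79953211 0.41748291 0.        ]
```

>>> apply_moves --plan '[{"translation": [0.031,-0.036,-0.013],"angular": [0,0,-0.103],"hand": 0.085},{"translation": [0.035,-0.033,-0.013],"angular": [0,0,-0.103],"hand": 0.085},{"translation": [0.038,-0.029,-0.013],"angular": [0,0,-0.103],"hand": 0.085},{"translation": [0.041,-0.025,-0.013],"angular": [0,0,-0.103],"hand": 0.085},{"translation": [0.043,-0.02,-0.013],"angular": [0,0,-0.102],"hand": 0.085},{"translation": [0.045,-0.016,-0.013],"angular": [0,0,-0.103],"hand": 0.085},{"translation": [0.046,-0.011,-0.013],"angular": [0,0,-0.102],"hand": 0.085},{"translation": [0.052,-0.011,0],"angular": [0,0,-0.092],"hand": 0.085},{"translation": [0.053,-0.006,0],"angular": [0,0,-0.092],"hand": 0.085},{"translation": [0.053,-0.002,0],"angular": [0,0,-0.092],"hand": 0.085}]'

```text
time_s: 1.4
eef_pos: [0.3563, -0.0986, 0.3223]
eef_rot: [0.0, 0.803, 0.597, 0.0]
wrist_force: [0.3, 0.4, 0.1]
opening: 0.999
```

>>> apply_moves --plan '[{"translation": [0.053,0.003,0.003],"angular": [0,0,-0.091],"hand": 0.085},{"translation": [0.053,0.008,0.003],"angular": [0,0,-0.092],"hand": 0.085},{"translation": [0.052,0.013,0.003],"angular": [0,0,-0.091],"hand": 0.085},{"translation": [0.05,0.018,0.003],"angular": [0,0,-0.092],"hand": 0.085},{"translation": [0.049,0.022,0.003],"angular": [0,0,-0.091],"hand": 0.085},{"translation": [0.029,0.018,0.025],"angular": [0,0,0],"hand": 0.085},{"translation": [0.029,0.018,0.025],"angular": [0,0,0],"hand": 0.085},{"translation": [0.029,0.018,0.02],"angular": [0,0,0],"hand": 0.085},{"translation": [0.029,0.018,0.02],"angular": [0,0,0],"hand": 0.085}]'

```text
time_s: 2.52
eef_pos: [0.5015, 0.2773, 0.2162]
eef_rot: [-0.0, 0.647, 0.762, -0.0]
wrist_force: [0.0, -0.5, 1.0]
opening: 0.993
```

Run:
```python
from plan import *
p,M,o=pose(); print(p.round(4),o["q"].round(3),o["time_s"])
for n in ["wrist","side"]:
    c=ctrl.camera(n); cv2.imwrite(f"pics/{n}1.png",c["img"][:,:,::-1]); print(c["eye"],c["orientation"])
```

```text
[0.5015 0.2773 0.2162 1.733 ] [ 0.298  0.191  1.627 -0.     1.325  0.136] 2.525
[0.49026877 0.35352221 0.35851617] [ 0.98521475 -0.15114909 -0.01216716  0.07973589]
[ 0.42108455 -0.41127263  0.62721129] [ 0.91966574  0.35770468 -0.06658575 -0.14774513]
```

View pics/wrist1.png

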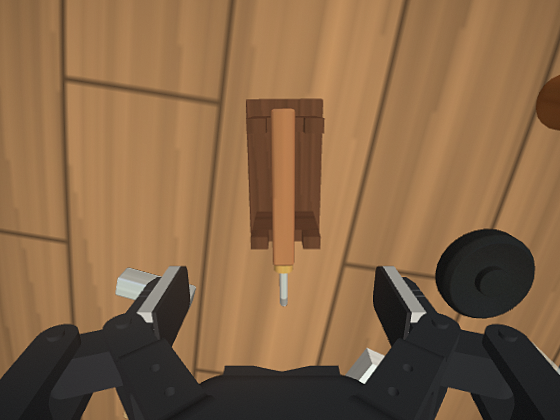

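View pics/side1.png

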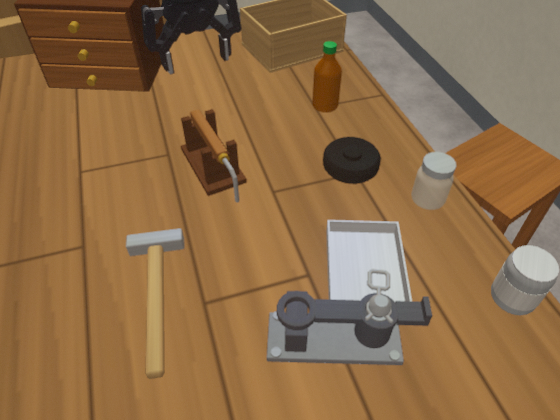

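```bash
cat >> plan.py <<'E'
WK=dict(K=np.array([[321.89038768,0,281.13163535],[0,321.89038768,208.14838079],[0,0,1]]),k1=-0.044197023322544826)
def wc(eye,ori): return dict(WK,eye=eye,orientation=ori)
E
python3 - <<'E'
from plan import *
from ba import bs,T,cs
c=wc([0.49026877,0.35352221,0.35851617],[ 0.98521475,-0.15114909,-0.01216716,0.07973589])
P=[(-80,-10,92),(-80,10,92),(60,-10,92),(60,10,92)]
print(proj(c,T(bs[2],P)).round(1))
print(proj(c,T(bs[1],[(75,-40,12),(75,40,12),(-75,-40,12),(-75,40,12)])).round(1))
im=cv2.imread("pics/wrist1.png")[:,:,::-1]; crop(im,235,90,335,310,2.7,"pics/w1c.png")
E
```

```text
[[267.4 104.2]
 [292.7 104.2]
 [269.4 263.9]
 [291.1 263.9]]
[[247.4 232.7]
 [316.5 232.5]
 [242.4  96.1]
 [320.6  95.7]]
```

View pics/w1c.png

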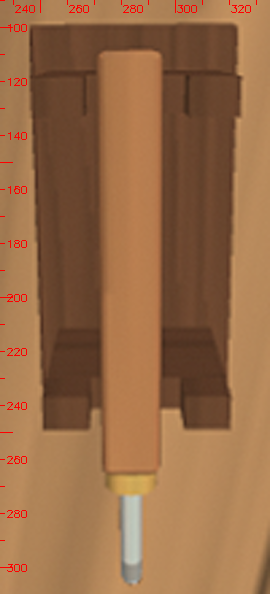

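>>> apply_moves --plan '[{"translation": [-0.002,0.002,0.04],"angular": [0,0,0],"hand": 0.085},{"translation": [0,0,0.045],"angular": [0,0,0],"hand": 0.085},{"translation": [0,0,0.045],"angular": [0,0,0],"hand": 0.085},{"translation": [0,0,0.025],"angular": [0,0,0],"hand": 0.085},{"translation": [0,0,0],"angular": [0,0,0],"hand": 0.01},{"translation": [0,0,0],"angular": [0,0,0],"hand": 0.01},{"translation": [0,0,0],"angular": [0,0,0],"hand": 0.01},{"translation": [0,0,0],"angular": [0,0,0],"hand": 0.01}]'

```text
time_s: 3.62
eef_pos: [0.505, 0.2749, 0.0641]
eef_rot: [0.001, 0.648, 0.762, 0.001]
wrist_force: [0.1, 0.2, 5.3]
opening: 0.221
```

Run:
```python
from plan import *
p,M,o=pose(); print(p.round(4),o["opening"],o["wrist_force"],o["time_s"])
c=ctrl.camera("wrist"); cv2.imwrite(f"pics/wrist2.png",c["img"][:,:,::-1]); print(c["eye"],c["orientation"])
```

```text
[0.505  0.2749 0.0641 1.7328] 0.22119630033951332 [0.09363265 0.15805739 5.25246286] 3.625
[0.49324361 0.35099639 0.20645539] [ 0.98528509 -0.15072608 -0.01397556  0.07937011]
```

View pics/wrist2.png

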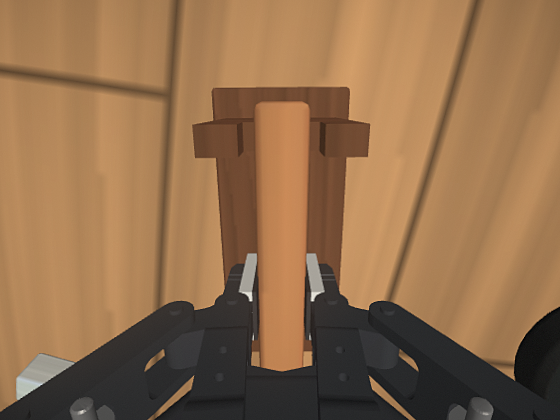

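>>> apply_moves --plan '[{"translation": [0,0,-0.02],"angular": [0,0,0],"hand": 0.01},{"translation": [0,0,-0.045],"angular": [0,0,0],"hand": 0.01},{"translation": [0,0,-0.045],"angular": [0,0,0],"hand": 0.01},{"translation": [0,0,-0.03],"angular": [0,0,0],"hand": 0.01}]'

```text
time_s: 4.18
eef_pos: [0.5044, 0.2748, 0.205]
eef_rot: [0.001, 0.648, 0.762, 0.001]
wrist_force: [0.0, 0.0, -1.7]
opening: 0.224
```

Run:
```python
from plan import *
from ba import cs
p,M,o=pose(); print(p.round(4),o["opening"],o["wrist_force"],o["time_s"])
c=wc([0.49324361,0.35099639,0.20645539],[ 0.98528509,-0.15072608,-0.01397556,0.07937011])
print("rear end", onz(c,(281,102),.092))
for n in ["scene","side"]:
    c=ctrl.camera(n); cv2.imwrite(f"pics/{n}3.png",c["img"][:,:,::-1])
    crop(c["img"],*( (300,90,440,220,5.5) if n=="scene" else (170,40,290,180,4.2)),f"pics/{n}3c.png")
```

```text
[0.5044 0.2748 0.205  1.7329] 0.22389158093371492 [ 0.02370402  0.01083078 -1.65012956] 4.175
rear end [0.49331188 0.35287387 0.092     ]
```

View pics/scene3c.png

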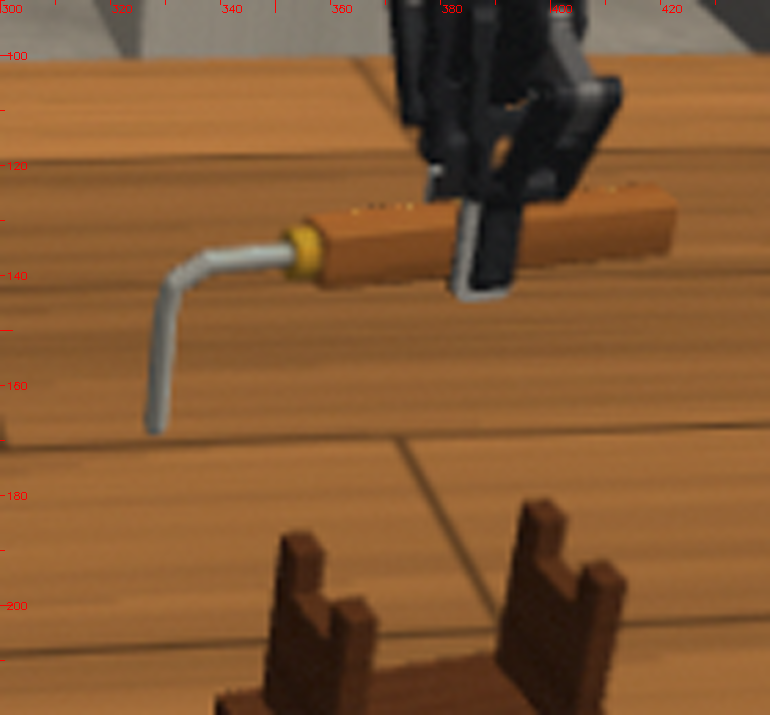

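View pics/side3c.png

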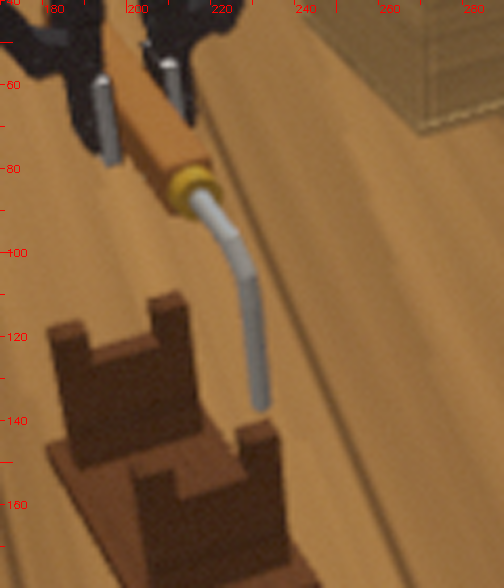

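Run:
```python
from plan import *
from ba import cs,bs,T,S,D
a=tri([(cs[0],(327.8,168.0)),(cs[1],(231.7,136.5))]); b=tri([(S,(327.8,168.)),(D,(231.7,136.5))]); print(a,b)
t=np.array([.5224,.1643,.157]); print(proj(cs[0],t),proj(cs[1],t))
```

```text
[0.52309748 0.16675504 0.16117693] [0.52400217 0.164064   0.16044494]
[[326.93201986 168.99579368]] [[232.39541753 140.71263082]]
```

Run:
```python
from plan import *
p,M,o=pose()
go(p,[.710,.0032,.170,1.139],9,.01)
```

```text
[{"translation":[-0.0335,0.0175,0.0041],"angular":[0,0,0.066],"hand":0.01},{"translation":[-0.0323,0.0196,0.0041],"angular":[0,0,0.066],"hand":0.01},{"translation":[-0.0309,0.0217,0.0041],"angular":[0,0,0.066],"hand":0.01},{"translation":[-0.0294,0.0237,0.0041],"angular":[0,0,0.066],"hand":0.01},{"translation":[-0.0278,0.0256,0.0041],"angular":[0,0,0.066],"hand":0.01},{"translation":[-0.026,0.0274,0.0041],"angular":[0,0,0.066],"hand":0.01},{"translation":[-0.0242,0.0291,0.0041],"angular":[0,0,0.066],"hand":0.01},{"translation":[-0.0222,0.0306,0.0041],"angular":[0,0,0.066],"hand":0.01},{"translation":[-0.0201,0.032,0.004],"angular":[0,0,0.066],"hand":0.01}]  end [0.71   0.0032 0.17   1.139 ]
```

>>> apply_moves --plan '[{"translation": [-0.034,0.018,0.004],"angular": [0,0,0.066],"hand": 0.01},{"translation": [-0.032,0.02,0.004],"angular": [0,0,0.066],"hand": 0.01},{"translation": [-0.031,0.022,0.004],"angular": [0,0,0.066],"hand": 0.01},{"translation": [-0.029,0.024,0.004],"angular": [0,0,0.066],"hand": 0.01},{"translation": [-0.028,0.026,0.004],"angular": [0,0,0.066],"hand": 0.01},{"translation": [-0.026,0.027,0.004],"angular": [0,0,0.066],"hand": 0.01},{"translation": [-0.024,0.029,0.004],"angular": [0,0,0.066],"hand": 0.01},{"translation": [-0.022,0.031,0.004],"angular": [0,0,0.066],"hand": 0.01},{"translation": [-0.02,0.032,0.004],"angular": [0,0,0.066],"hand": 0.01},{"translation": [0,0,0],"angular": [0,0,0],"hand": 0.01}]'

```text
time_s: 5.52
eef_pos: [0.7095, 0.0001, 0.1634]
eef_rot: [-0.001, 0.843, 0.538, -0.001]
wrist_force: [-1.0, 0.1, -1.1]
opening: 0.223
```

Run:
```python
from plan import *
p,M,o=pose(); print(p.round(4),o["opening"],o["wrist_force"],o["time_s"])
for n in ["scene","side"]:
    c=ctrl.camera(n); cv2.imwrite(f"pics/{n}4.png",c["img"][:,:,::-1])
    crop(c["img"],*( (140,180,280,290,5.5) if n=="scene" else (330,200,430,320,5)),f"pics/{n}4c.png")
```

```text
[7.0950e-01 1.0000e-04 1.6340e-01 1.1353e+00] 0.22267084359068356 [-0.97160486  0.07038981 -1.08496338] 5.525
```

View pics/scene4c.png

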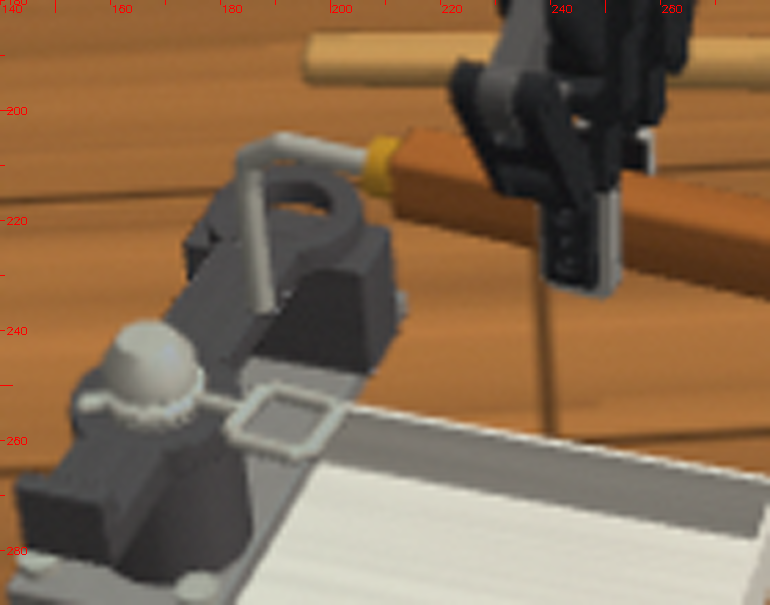

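View pics/side4c.png

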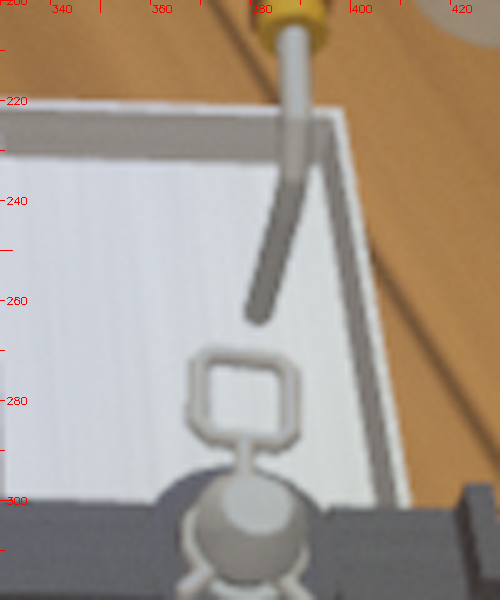

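Run:
```python
from plan import *
from ba import cs,bs,T,S,D
t=tri([(cs[0],(187.8,235.8)),(cs[1],(381.4,262.7))]); l=tri([(cs[0],(191.6,256.1)),(cs[1],(378.4,279.6))])
t2=tri([(S,(187.8,235.8)),(D,(381.4,262.7))]); l2=tri([(S,(191.6,256.1)),(D,(378.4,279.6))])
print(t,l,t-l,t2-l2)
p,M,o=pose(); print("tool-frame loop-tip",ax(p[3])@(l-t), "TCP-tip", p[:3]-t, "expected tip",p[:3]-.112*ax(p[3])[0])
for nm,c,uvt,uvl in(("scene",cs[0],(187.8,235.8),(191.6,256.1)),("side",cs[1],(381.4,262.7),(378.4,279.6))):
    print(nm, onz(c,uvt,.119),onz(c,uvl,.075))
```

```text
[ 0.66068245 -0.09815461  0.1170166 ] [ 0.66357367 -0.09621793  0.07418978] [-0.00289122 -0.00193668  0.04282683] [-0.00294018 -0.00185821  0.04279673]
tool-frame loop-tip [0.00296962 0.00181417 0.04282683] TCP-tip [0.04791675 0.10099656 0.04730163] expected tip [ 0.66168669 -0.09885965  0.16431823]
scene [ 0.66379819 -0.098293    0.119     ] [ 0.66429359 -0.09581985  0.075     ]
side [ 0.65964058 -0.09877265  0.119     ] [ 0.66329651 -0.09704627  0.075     ]
```

>>> apply_moves --plan '[{"translation": [0.002,0.002,0.02],"angular": [0,0,0.0],"hand": 0.01},{"translation": [0,0,0.02],"angular": [0,0,0],"hand": 0.01},{"translation": [0,0,0.02],"angular": [0,0,0],"hand": 0.01},{"translation": [0,0,0.002],"angular": [0,0,0],"hand": 0.01}]'

```text
time_s: 6.12
eef_pos: [0.7102, 0.0044, 0.1007]
eef_rot: [-0.002, 0.842, 0.539, -0.002]
wrist_force: [-0.3, 0.1, -1.1]
opening: 0.228
```

Run:
```python
from plan import *
p,M,o=pose(); print(p.round(4),o["opening"],o["wrist_force"],o["time_s"])
for n in ["scene","side"]:
    c=ctrl.camera(n); cv2.imwrite(f"pics/{n}5.png",c["img"][:,:,::-1])
    crop(c["img"],*( (140,180,280,290,5.5) if n=="scene" else (330,200,430,320,5)),f"pics/{n}5c.png")
```

```text
[0.7102 0.0044 0.1007 1.1393] 0.2283412951565403 [-0.25250156  0.09772711 -1.08732425] 6.125
```

View pics/scene5c.png

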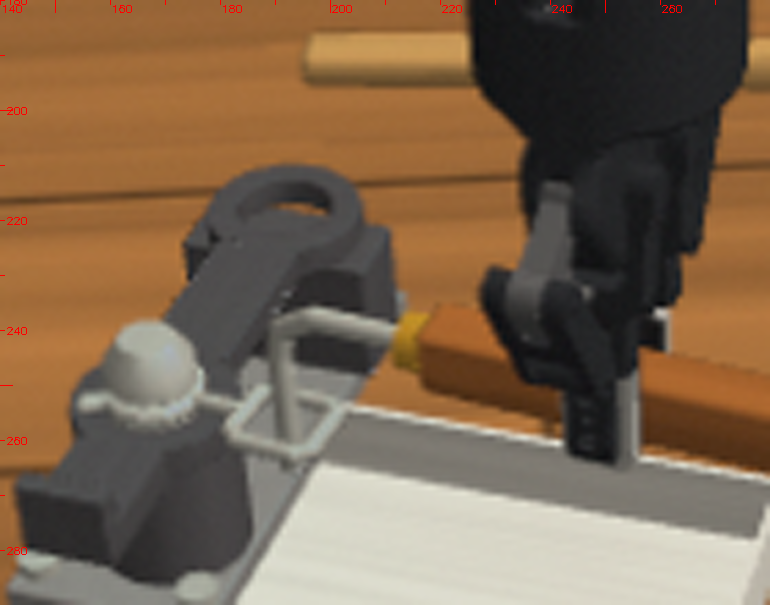

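View pics/side5c.png

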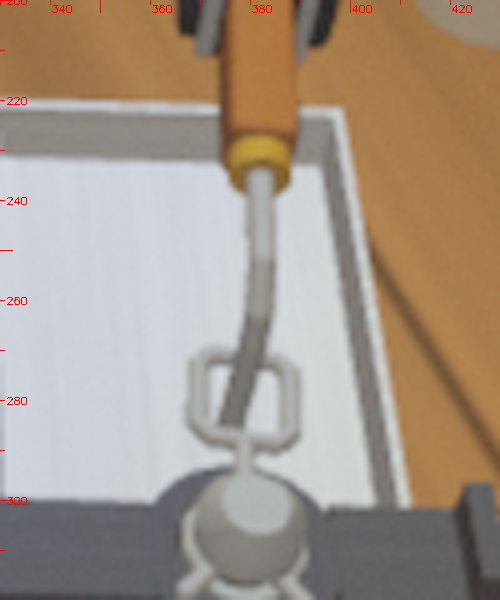

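>>> apply_moves --plan '[{"translation": [0.006,0,0],"angular": [0,0,0],"hand": 0.01},{"translation": [0.005,0,0],"angular": [0,0,0],"hand": 0.01}]'

```text
time_s: 6.48
eef_pos: [0.7174, 0.0134, 0.1053]
eef_rot: [0.001, 0.842, 0.539, 0.0]
wrist_force: [-2.0, -3.5, -1.8]
opening: 0.223
```

>>> apply_moves --plan '[{"translation": [0.004,0,0],"angular": [0,0,0],"hand": 0.01},{"translation": [0.004,0,0],"angular": [0,0,0],"hand": 0.01},{"translation": [0.004,0,0],"angular": [0,0,0],"hand": 0.01}]'

```text
time_s: 6.85
eef_pos: [0.7224, 0.0255, 0.1045]
eef_rot: [-0.0, 0.842, 0.539, 0.001]
wrist_force: [0.1, 0.4, -1.3]
opening: 0.221
```

Run:
```python
from plan import *
p,M,o=pose(); print(p.round(4),o["opening"],o["wrist_force"],o["time_s"])
for n in ["scene","side"]:
    c=ctrl.camera(n); cv2.imwrite(f"pics/{n}6.png",c["img"][:,:,::-1])
    crop(c["img"],*( (140,180,280,290,5.5) if n=="scene" else (330,200,430,320,5)),f"pics/{n}6c.png")
```

```text
[0.7224 0.0255 0.1045 1.1389] 0.2206142124018008 [ 0.13312898  0.35922604 -1.27828741] 6.85
```

View pics/side6c.png

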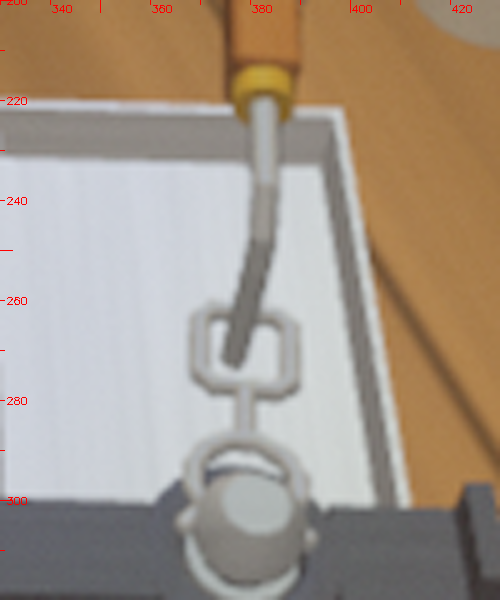

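View pics/scene6c.png

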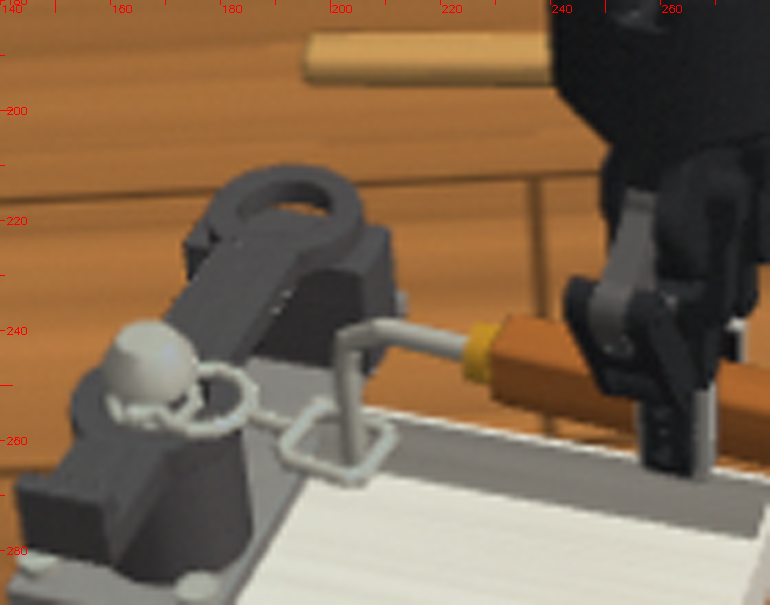

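>>> apply_moves --plan '[{"translation": [0.006,0,0],"angular": [0,0,0],"hand": 0.01},{"translation": [0.008,0,0],"angular": [0,0,0],"hand": 0.01},{"translation": [0.008,0,0],"angular": [0,0,0],"hand": 0.01},{"translation": [0.008,0,0],"angular": [0,0,0],"hand": 0.01},{"translation": [0.008,0,0],"angular": [0,0,0],"hand": 0.01},{"translation": [0.006,0,0],"angular": [0,0,0],"hand": 0.01},{"translation": [0,0,0],"angular": [0,0,0],"hand": 0.01}]'

```text
time_s: 7.82
eef_pos: [0.7405, 0.0652, 0.1042]
eef_rot: [-0.0, 0.842, 0.539, 0.0]
wrist_force: [0.1, -0.2, -1.9]
opening: 0.222
```

Run:
```python
from plan import *
p,M,o=pose(); print(p.round(4),o["opening"],o["wrist_force"],o["time_s"])
for n in ["scene","side"]:
    c=ctrl.camera(n); cv2.imwrite(f"pics/{n}7.png",c["img"][:,:,::-1])
    crop(c["img"],*( (150,190,310,310,5) if n=="scene" else (330,180,430,320,4.2)),f"pics/{n}7c.png")
```

```text
[0.7405 0.0652 0.1042 1.1395] 0.22239853198095166 [ 0.11084242 -0.19407379 -1.93589178] 7.825
```

View pics/side7c.png

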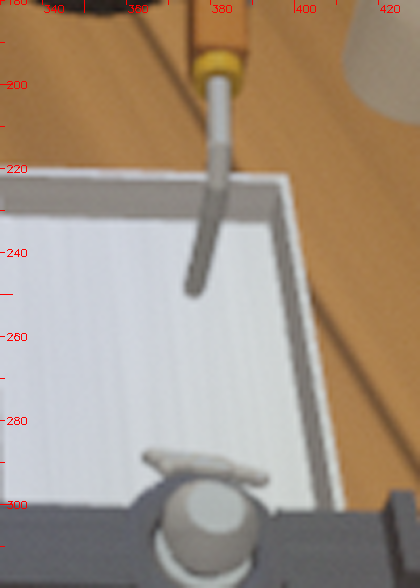

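View pics/scene7c.png

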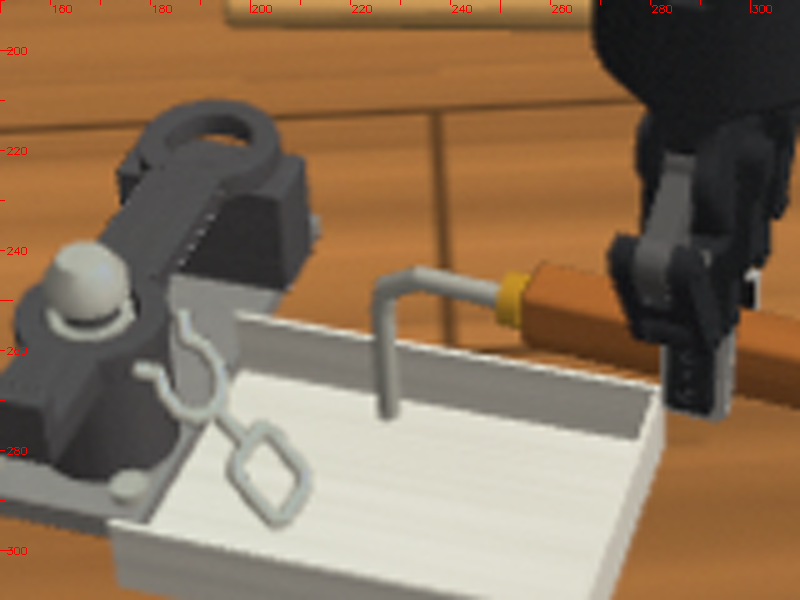

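>>> apply_moves --plan '[{"translation": [0,0,-0.03],"angular": [0,0,0],"hand": 0.01},{"translation": [0,0,-0.03],"angular": [0,0,0],"hand": 0.01},{"translation": [0,0,0],"angular": [0,0,0],"hand": 0.01}]'

```text
time_s: 8.3
eef_pos: [0.7424, 0.0641, 0.1681]
eef_rot: [0.002, 0.842, 0.539, 0.003]
wrist_force: [-0.5, 1.0, -1.6]
opening: 0.226
```

Run:
```python
from plan import *
p,M,o=pose(); print(p.round(4),o["opening"],o["wrist_force"],o["time_s"])
for n in ["scene","side"]:
    c=ctrl.camera(n); cv2.imwrite(f"pics/{n}8.png",c["img"][:,:,::-1])
    crop(c["img"],*( (150,190,310,310,5) if n=="scene" else (330,180,430,320,4.2)),f"pics/{n}8c.png")
```

```text
[0.7424 0.0641 0.1681 1.1384] 0.22640010170582797 [-0.4961327   1.04618716 -1.57166572] 8.3
```

View pics/side8c.png

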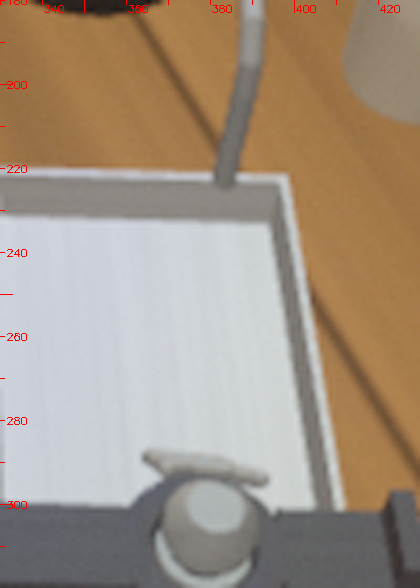

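View pics/scene8c.png

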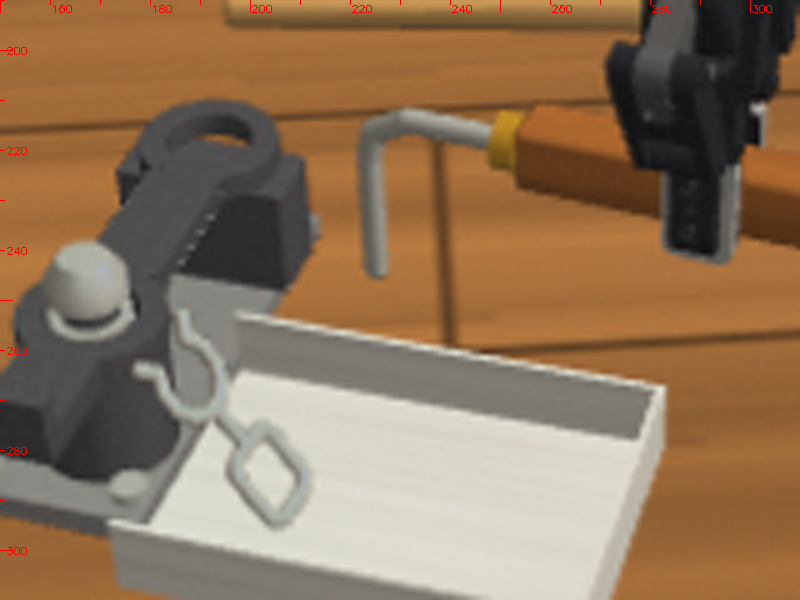

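```bash
cat > ringpose.py <<'E'
from plan import *
from ba import cs,bs,T
def ringmodel():
    t=np.linspace(np.radians(-140),np.radians(140),40) # centreline radius 14
    C=np.c_[14*np.cos(t),14*np.sin(t),0*t]; e=[]
    L=np.array([(14,0,0),(34,0,0),(34,12,0),(60,12,0),(60,-12,0),(34,-12,0),(34,0,0)],float)
    return np.vstack([C])/1000,L/1000
E
python3 - <<'E'
from ringpose import *
A=tri([(cs[0],(186.2,252.4)),(cs[1],(365.3,288.2))]); B=tri([(cs[0],(178.2,263.6)),(cs[1],(392.7,294))])
print(A,B)
L=onz(cs[0],(203.6,284.2),.012); print("loop if z12",L)
Ainv=lambda q:T([0,0,0],[[0,0,0]])
def inb(q):
    b=bs[0];d=q[:2]-b[:2];c,s=np.cos(b[2]),np.sin(b[2]);return np.r_[c*d[0]+s*d[1],-s*d[0]+c*d[1],q[2]]
print(inb(A),inb(B),inb(L), np.linalg.norm(A-B))
# bottom of loop
lb=onz(cs[0],(150+278/5-.4,190+522/5-.4),.006); print("loop low corner",inb(lb))
E
```

```text
[ 0.64296902 -0.104143    0.06866154] [ 0.67476383 -0.1199999   0.06782611]
loop if z12 [ 0.66916098 -0.0797502   0.012     ]
[0.04261449 0.03330987 0.06866154] [0.07786901 0.02889737 0.06782611] [0.0592322  0.06500969 0.012     ] 0.03553940480035914
loop low corner [0.07660602 0.07397727 0.006     ]
```

Run:
```python
from ringpose import *
from scipy.optimize import least_squares
d1=lambda X,Y:(X/4+255-.4,Y/4+210-.4)
pin=T(bs[0],[(55,0,75)])[0]; a=1.139
def inr(q): d=q-pin; c,s=np.cos(a),np.sin(a); return np.array([c*d[0]+s*d[1],-s*d[0]+c*d[1]])*1000
for nm,uv in [("endL",(447,438)),("endR",(547,443)),("loopLT",(458,248)),("loopRT",(532,250)),("loopRB",(533,308)),("loopLB",(459,302)),("cent",(495,280))]:
    print(nm,inr(onz(cs[1],d1(*uv),.075)).round(1))
s8=lambda X,Y:(X/5+150-.4,Y/5+190-.4); d8=lambda X,Y:(X/4.2+330-.4,Y/4.2+180-.4)
E0=(-14,16.5,0)
O=[(0,E0,s8(182,316)),(0,(-14,-16.5,0),s8(143,370)),(1,E0,d8(150,457)),(1,(-14,-16.5,0),d8(264,480)),
(0,(58.5,11,0),s8(303,480)),(0,(58.5,-11,0),s8(278,520)),(0,(35.5,-11,0),s8(233,470)),(0,(35.5,11,0),s8(263,427)),(0,(47,0,0),s8(269,473)),(0,(14,0,0),s8(214,405)),(0,(10,10,0),s8(222,375)),(0,(10,-10,0),s8(185,412))]
def f(v):
    Rm=R.from_rotvec(v[3:]); return np.concatenate([proj(cs[c],v[:3]+Rm.apply(np.array(P)/1000))[0]-uv for c,P,uv in O])
x=np.array([np.cos(a)*.54,np.sin(a)*.54,-.84]); x/=np.linalg.norm(x); y=np.array([-np.sin(a),np.cos(a),0]); z=np.cross(x,y)
v0=np.r_[.655,-.1,.056,R.from_matrix(np.c_[x,y,z]).as_rotvec()]
s=least_squares(f,v0,loss="soft_l1"); v=s.x; print(f(v).reshape(-1,2).round(1).tolist())
M=R.from_rotvec(v[3:]).as_matrix(); print("axis",v[:3],"x",M[:,0].round(3),"y",M[:,1].round(3),"z",M[:,2].round(3))
def inb(q):
    b=bs[0];d=q[:2]-b[:2];c,s=np.cos(b[2]),np.sin(b[2]);return (np.r_[c*d[0]+s*d[1],-s*d[0]+c*d[1],q[2]]*1000).round(1)
for nm,P in [("axis",(0,0,0)),("loop",(47,0,0)),("arc",(14,0,0)),("e+",E0),("e-",(-14,-16.5,0)),("corner lo",(60.5,-12,0)),("corner2",(60.5,12,0))]: q=v[:3]+M@(np.array(P)/1000); print(nm,q.round(4),inb(q))
np.save("ring.npy",v)
```

```text
endL [-17.7  16.8]
endR [-15.8 -16. ]
loopLT [59.2 13. ]
loopRT [ 61.4 -13.4]
loopRB [ 36.7 -13. ]
loopLB [36.2 12.7]
cent [46.9  0. ]
[[1.8, -0.3], [-0.6, 0.1], [3.1, 1.1], [-0.5, -0.2], [0.1, -0.3], [-1.1, -0.5], [0.1, -0.3], [0.5, 0.6], [-0.0, 0.1], [-0.1, -0.4], [-0.1, 0.5], [1.3, -0.0]]
axis [ 0.66401706 -0.10458239  0.05698643] x [ 0.294  0.536 -0.792] y [-0.869  0.495  0.013] z [0.399 0.684 0.611]
axis [ 0.664  -0.1046  0.057 ] [62.6 39.9 57. ]
loop [ 0.6778 -0.0794  0.0198] [67.3 68.2 19.8]
arc [ 0.6681 -0.0971  0.0459] [64.  48.3 45.9]
e+ [ 0.6456 -0.1039  0.0683] [45.  34.4 68.3]
e- [ 0.6742 -0.1202  0.0679] [77.5 28.5 67.9]
corner lo [ 0.6922 -0.0781  0.0089] [80.4 74.2  8.9]
corner2 [ 0.6714 -0.0662  0.0092] [56.8 78.5  9.2]
```

>>> apply_moves --plan '[{"translation": [-0.025,0,0],"angular": [0,0,0],"hand": 0.01},{"translation": [-0.03,0,0],"angular": [0,0,0],"hand": 0.01},{"translation": [-0.02,0,0],"angular": [0,0,0],"hand": 0.01},{"translation": [0,0,0.02],"angular": [0,0,0],"hand": 0.01},{"translation": [0,0,0.01],"angular": [0,0,0],"hand": 0.01},{"translation": [0,0,0],"angular": [0,0,0],"hand": 0.01}]'

```text
time_s: 9.15
eef_pos: [0.7078, -0.0024, 0.1317]
eef_rot: [-0.001, 0.842, 0.54, -0.001]
wrist_force: [-0.7, 0.0, -1.7]
opening: 0.222
```

Run:
```python
from plan import *
p,M,o=pose(); print(p.round(4),o["opening"],o["wrist_force"],o["time_s"])
for n in ["scene","side"]:
    c=ctrl.camera(n); cv2.imwrite(f"pics/{n}9.png",c["img"][:,:,::-1])
    crop(c["img"],*( (140,190,280,300,5.5) if n=="scene" else (330,220,430,320,6)),f"pics/{n}9c.png")
```

```text
[ 0.7078 -0.0024  0.1317  1.1397] 0.22181260830217134 [-0.73938379  0.03813652 -1.72366244] 9.15
```

View pics/side9c.png

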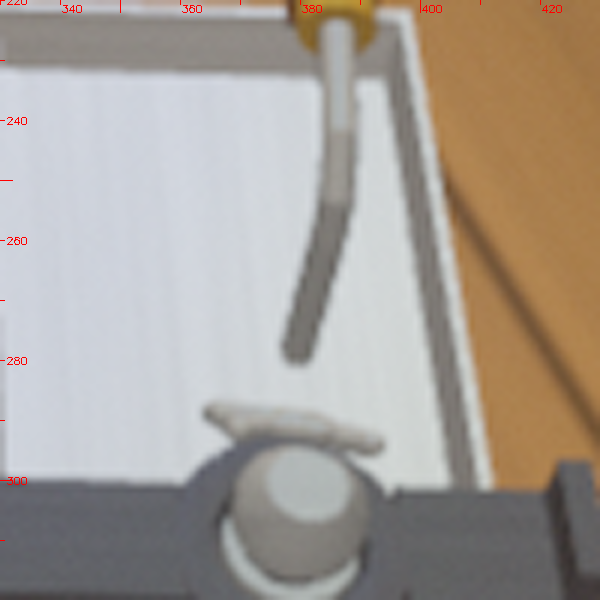

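View pics/scene9c.png

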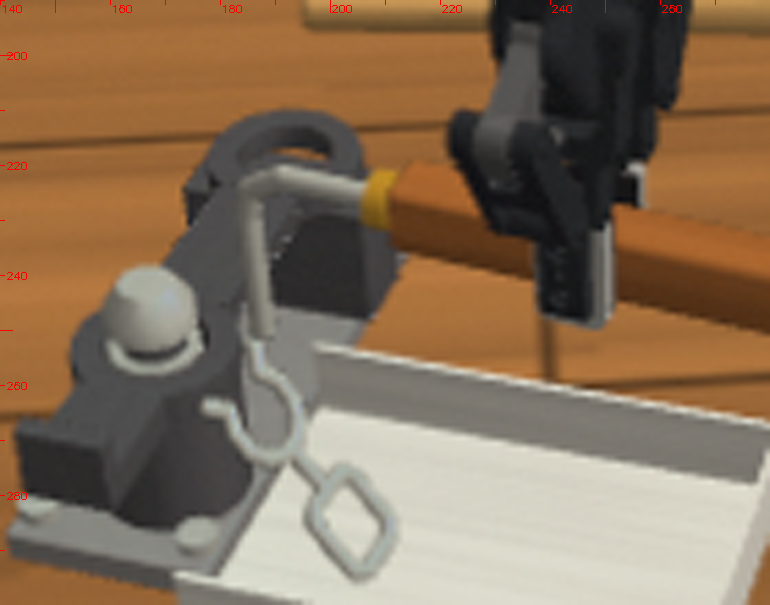

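Run:
```python
from ringpose import *
t=tri([(cs[0],(187.6,250.5)),(cs[1],(379.1,279))]); print("tip",t)
v=np.load("ring.npy"); M=R.from_rotvec(v[3:]).as_matrix(); a=v[:3]+M@np.array([-.001,0,0]); print("target",a, "tool move",ax(1.1397)@(a-t))
# separate cams at z
print(onz(cs[0],(187.6,250.5),t[2]),onz(cs[1],(379.1,279),t[2]))
p=[.7078,-.0024,.1317]; print("expected tip",np.array(p)-.112*ax(1.1397)[0])
```

```text
tip [ 0.66038811 -0.10199738  0.08474545]
target [ 0.66372332 -0.10511797  0.05777819] tool move [-0.0014414   0.00433406  0.02696726]
[ 0.66039736 -0.10200701  0.08474545] [ 0.66038547 -0.10198493  0.08474545]
expected tip [ 0.66099889 -0.10415292  0.1317    ]
```

>>> apply_moves --plan '[{"translation": [-0.002,0.004,0],"angular": [0,0,0],"hand": 0.01},{"translation": [0,0,0.012],"angular": [0,0,0],"hand": 0.01},{"translation": [0,0,0.012],"angular": [0,0,0],"hand": 0.01},{"translation": [0,0,0.012],"angular": [0,0,0],"hand": 0.01},{"translation": [0,0,0.01],"angular": [0,0,0],"hand": 0.01}]'

```text
time_s: 9.88
eef_pos: [0.7112, -0.0069, 0.0867]
eef_rot: [-0.001, 0.842, 0.539, -0.001]
wrist_force: [0.8, 0.1, -1.5]
opening: 0.223
```

Run:
```python
from plan import *
p,M,o=pose(); print(p.round(4),o["opening"],o["wrist_force"],o["time_s"])
for n in ["scene","side"]:
    c=ctrl.camera(n); cv2.imwrite(f"pics/{n}10.png",c["img"][:,:,::-1])
    crop(c["img"],*( (140,190,280,300,5.5) if n=="scene" else (330,220,430,320,6)),f"pics/{n}10c.png")
```

```text
[ 0.7112 -0.0069  0.0867  1.1388] 0.2225700296064654 [ 0.75637294  0.08333535 -1.54294662] 9.875
```

View pics/side10c.png

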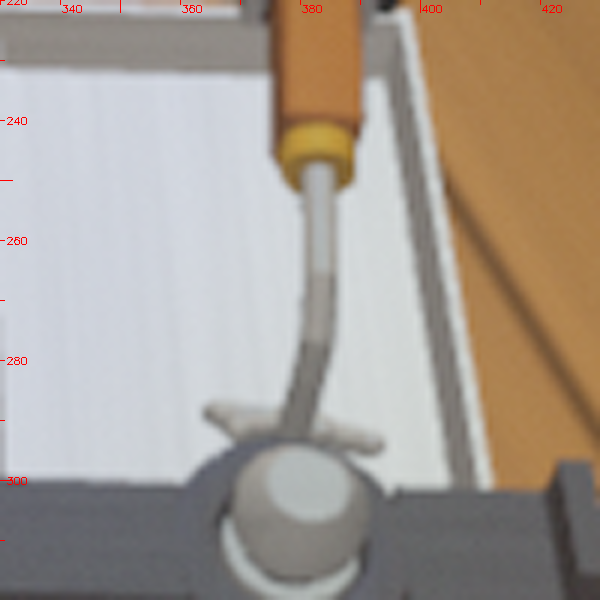

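View pics/scene10c.png

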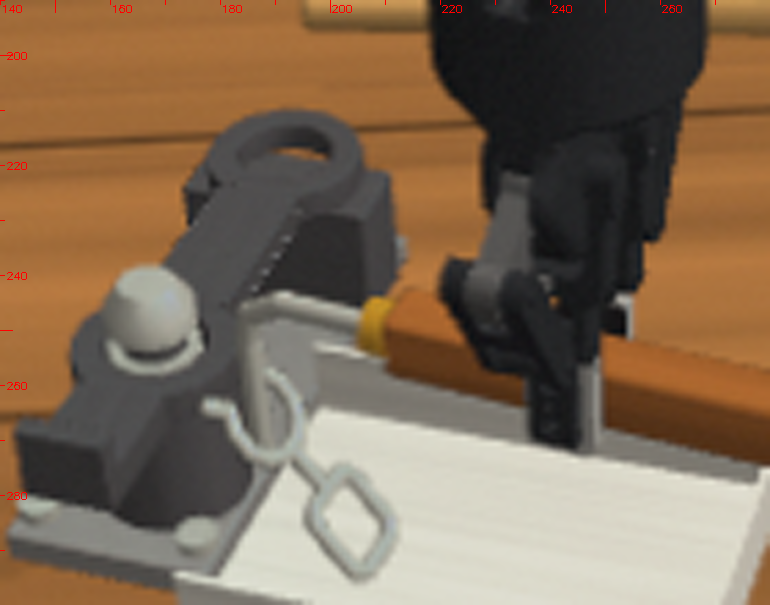

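>>> apply_moves --plan '[{"translation": [0.006,0,0],"angular": [0,0,0],"hand": 0.01},{"translation": [0.006,0,0],"angular": [0,0,0],"hand": 0.01},{"translation": [0.006,0,0],"angular": [0,0,0],"hand": 0.01},{"translation": [0.006,0,0],"angular": [0,0,0],"hand": 0.01},{"translation": [0.006,0,0],"angular": [0,0,0],"hand": 0.01},{"translation": [0,0,0],"angular": [0,0,0],"hand": 0.01}]'

```text
time_s: 10.72
eef_pos: [0.7245, 0.0208, 0.0883]
eef_rot: [0.0, 0.842, 0.539, 0.0]
wrist_force: [0.3, -0.6, -1.7]
opening: 0.225
```

Run:
```python
from plan import *
p,M,o=pose(); print(p.round(4),o["opening"],o["wrist_force"],o["time_s"])
for n in ["scene","side"]:
    c=ctrl.camera(n); cv2.imwrite(f"pics/{n}11.png",c["img"][:,:,::-1])
    crop(c["img"],*( (140,190,280,300,5.5) if n=="scene" else (330,220,430,320,6)),f"pics/{n}11c.png")
```

```text
[0.7245 0.0208 0.0883 1.1395] 0.2254040877880971 [ 0.2941477  -0.5558382  -1.65695335] 10.725
```

View pics/side11c.png

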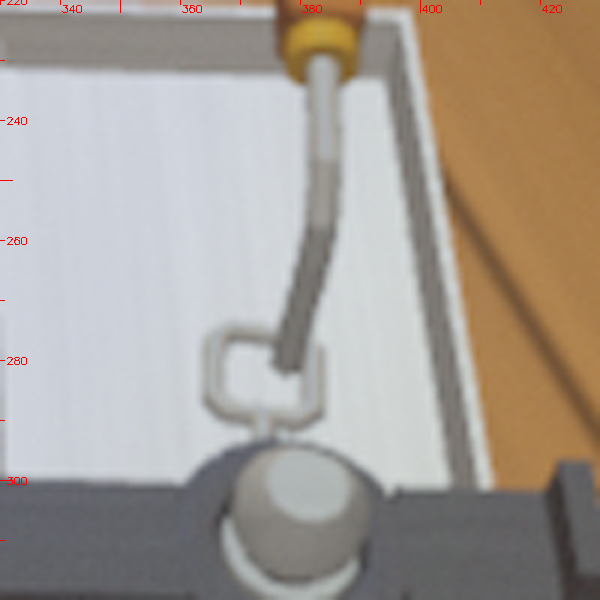

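View pics/scene11c.png

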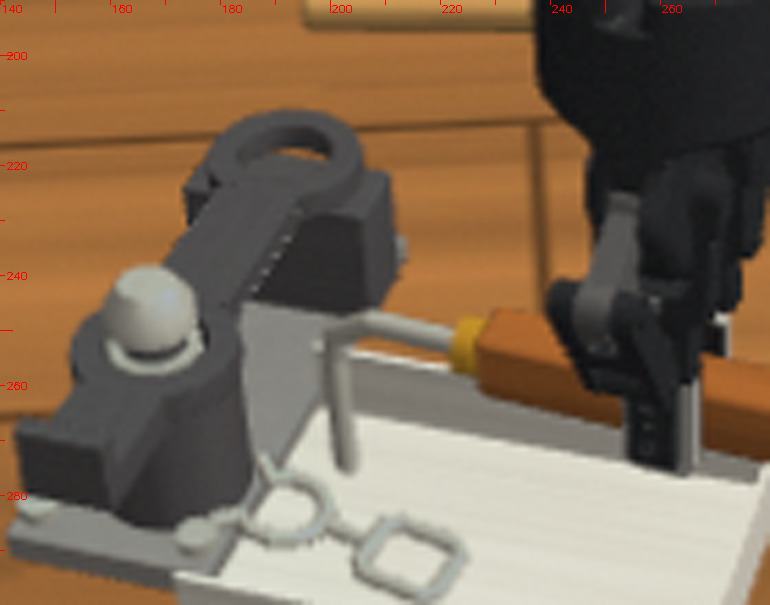

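Run:
```python
from ringpose import *
def inb(q):
    b=bs[3];d=q[:2]-b[:2];c,s=np.cos(b[2]),np.sin(b[2]);return (np.r_[c*d[0]+s*d[1],-s*d[0]+c*d[1],q[2]]*1000).round(1)
for z1,z2 in((.010,.006),(.016,.006)):
    a=onz(cs[0],(191.4,281.4),z1);l=onz(cs[0],(214,291.4),z2); print(inb(a),inb(l),np.linalg.norm(a-l))
p,M,o=pose()
c=go([.7245,.0208,.0883,1.1395],[.7245,.0208,.19,1.1395],3,.01)
c=go(c,[.5050,.2749,.205,1.733],10,.01)
```

```text
[ -0.4 -72.8  10. ] [  9.9 -25.7   6. ] 0.048390968748469584
[  5.6 -69.9  16. ] [  9.9 -25.7   6. ] 0.04549632021307341
[{"translation":[0,0,-0.0339],"angular":[0,0,-0],"hand":0.01},{"translation":[0,0,-0.0339],"angular":[0,0,-0],"hand":0.01},{"translation":[0,0,-0.0339],"angular":[0,0,-0],"hand":0.01}]  end [0.7245 0.0208 0.19   1.1395]
[{"translation":[0.0139,-0.0306,-0.0015],"angular":[0,0,-0.059],"hand":0.01},{"translation":[0.0157,-0.0297,-0.0015],"angular":[0,0,-0.059],"hand":0.01},{"translation":[0.0174,-0.0287,-0.0015],"angular":[0,0,-0.059],"hand":0.01},{"translation":[0.0191,-0.0276,-0.0015],"angular":[0,0,-0.06],"hand":0.01},{"translation":[0.0207,-0.0264,-0.0015],"angular":[0,0,-0.059],"hand":0.01},{"translation":[0.0222,-0.0252,-0.0015],"angular":[0,0,-0.06],"hand":0.01},{"translation":[0.0237,-0.0238,-0.0015],"angular":[0,0,-0.059],"hand":0.01},{"translation":[0.025,-0.0224,-0.0015],"angular":[0,0,-0.06],"hand":0.01},{"translation":[0.0264,-0.0208,-0.0015],"angular":[0,0,-0.059],"hand":0.01},{"translation":[0.0275,-0.0192,-0.0015],"angular":[0,0,-0.06],"hand":0.01}]  end [0.505  0.2749 0.205  1.7335]
```

>>> apply_moves --plan '[{"translation": [0,0,-0.034],"angular": [0,0,0],"hand": 0.01},{"translation": [0,0,-0.034],"angular": [0,0,0],"hand": 0.01},{"translation": [0,0,-0.034],"angular": [0,0,0],"hand": 0.01},{"translation": [0.014,-0.031,-0.001],"angular": [0,0,-0.059],"hand": 0.01},{"translation": [0.016,-0.03,-0.002],"angular": [0,0,-0.059],"hand": 0.01},{"translation": [0.017,-0.029,-0.001],"angular": [0,0,-0.059],"hand": 0.01},{"translation": [0.019,-0.028,-0.002],"angular": [0,0,-0.06],"hand": 0.01},{"translation": [0.021,-0.026,-0.001],"angular": [0,0,-0.059],"hand": 0.01},{"translation": [0.022,-0.025,-0.002],"angular": [0,0,-0.06],"hand": 0.01},{"translation": [0.024,-0.024,-0.001],"angular": [0,0,-0.059],"hand": 0.01}]'

```text
time_s: 12.08
eef_pos: [0.5693, 0.1993, 0.2006]
eef_rot: [0.0, 0.713, 0.702, 0.0]
wrist_force: [0.4, -0.3, -1.5]
opening: 0.223
```

>>> apply_moves --plan '[{"translation": [0.025,-0.022,-0.001],"angular": [0,0,-0.06],"hand": 0.01},{"translation": [0.026,-0.021,-0.002],"angular": [0,0,-0.059],"hand": 0.01},{"translation": [0.027,-0.019,-0.001],"angular": [0,0,-0.06],"hand": 0.01},{"translation": [0,0,0],"angular": [0,0,0],"hand": 0.01}]'

```text
time_s: 12.58
eef_pos: [0.5032, 0.2756, 0.2046]
eef_rot: [-0.0, 0.647, 0.763, 0.0]
wrist_force: [0.0, 0.0, -1.9]
opening: 0.225
```

Run:
```python
from plan import *
p,M,o=pose(); print(p.round(4),o["opening"],o["wrist_force"],o["time_s"])
print("move",ax(p[3])@(np.array([.5045,.2752,.066])-p[:3]), 1.7328-p[3])
c=ctrl.camera("scene"); cv2.imwrite(f"pics/scene12.png",c["img"][:,:,::-1]); crop(c["img"],300,90,440,220,4.5,"pics/scene12c.png")
crop(c["img"],140,190,280,310,4.5,"pics/scene12d.png")
```

```text
[0.5032 0.2756 0.2046 1.7356] 0.22452724112452732 [ 0.04352581  0.03500649 -1.91498151] 12.575
move [-0.00062831  0.00116755  0.13857999] -0.0028126869765003892
```

View pics/scene12c.png

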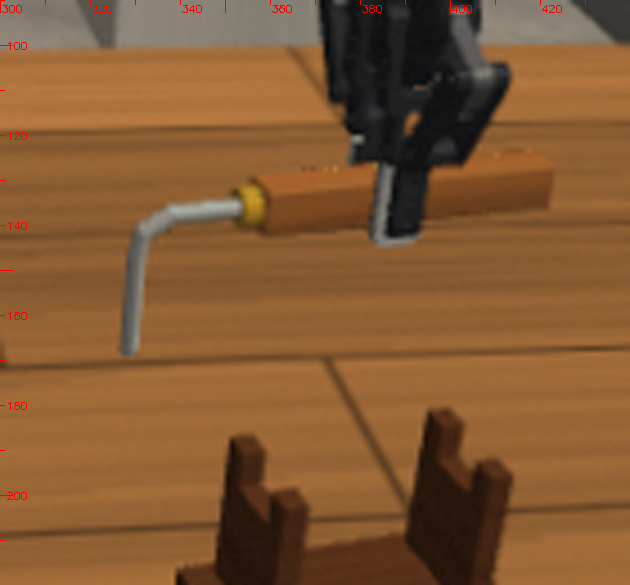

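View pics/scene12d.png

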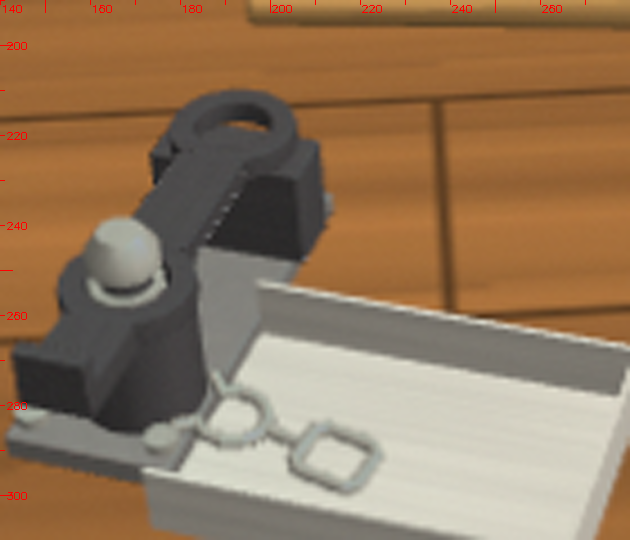

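>>> apply_moves --plan '[{"translation": [0,0.001,0.04],"angular": [0,0,0.003],"hand": 0.01},{"translation": [0,0,0.045],"angular": [0,0,0],"hand": 0.01},{"translation": [0,0,0.03],"angular": [0,0,0],"hand": 0.01},{"translation": [0,0,0.015],"angular": [0,0,0],"hand": 0.01},{"translation": [0,0,0.006],"angular": [0,0,0],"hand": 0.01},{"translation": [0,0,0.002],"angular": [0,0,0],"hand": 0.01},{"translation": [0,0,0],"angular": [0,0,0],"hand": 0.01}]'

```text
time_s: 13.5
eef_pos: [0.5065, 0.2746, 0.0674]
eef_rot: [0.001, 0.649, 0.761, 0.001]
wrist_force: [0.3, -0.1, -0.6]
opening: 0.223
```

>>> apply_moves --plan '[{"translation": [0,0,0.002],"angular": [0,0,0],"hand": 0.01},{"translation": [0,0,0.001],"angular": [0,0,0],"hand": 0.025},{"translation": [0,0,0],"angular": [0,0,0],"hand": 0.05},{"translation": [0,0,0],"angular": [0,0,0],"hand": 0.07},{"translation": [0,0,0],"angular": [0,0,0],"hand": 0.07},{"translation": [0,0,-0.02],"angular": [0,0,0],"hand": 0.07},{"translation": [0,0,-0.05],"angular": [0,0,0],"hand": 0.07},{"translation": [0,0,-0.06],"angular": [0,0,0],"hand": 0.07}]'

```text
time_s: 14.5
eef_pos: [0.5046, 0.2741, 0.1935]
eef_rot: [-0.001, 0.649, 0.761, -0.001]
wrist_force: [1.2, -0.9, -0.2]
opening: 0.814
```

Run:
```python
from plan import *
p,M,o=pose(); print(p.round(4),o["opening"],o["wrist_force"],o["time_s"])
for n in ["scene","side"]:
    c=ctrl.camera(n); cv2.imwrite(f"pics/{n}13.png",c["img"][:,:,::-1])
    crop(c["img"],*( (310,160,430,250,5) if n=="scene" else (170,100,260,210,5)),f"pics/{n}13c.png")
from ba import bs,T
L=T(bs[0],[(0,0,66)])[0]; print("link",L)
psi=-.338+np.pi
c=go(p,[L[0],L[1]+.06,.25,psi],10,.085)
c=go(c,[L[0],L[1],.20,psi],2,.085)
```

```text
[0.5046 0.2741 0.1935 1.7297] 0.8137417204169453 [ 1.16992596 -0.87880431 -0.19180922] 14.5
link [ 0.59171811 -0.12143131  0.066     ]
[{"translation":[-0.0345,0.0033,-0.0057],"angular":[0,0,-0.107],"hand":0.085},{"translation":[-0.0347,-0.0004,-0.0056],"angular":[0,0,-0.107],"hand":0.085},{"translation":[-0.0344,-0.0041,-0.0057],"angular":[0,0,-0.107],"hand":0.085},{"translation":[-0.0338,-0.0078,-0.0056],"angular":[0,0,-0.108],"hand":0.085},{"translation":[-0.0327,-0.0114,-0.0057],"angular":[0,0,-0.107],"hand":0.085},{"translation":[-0.0314,-0.0148,-0.0056],"angular":[0,0,-0.108],"hand":0.085},{"translation":[-0.0296,-0.0181,-0.0057],"angular":[0,0,-0.107],"hand":0.085},{"translation":[-0.0275,-0.0211,-0.0056],"angular":[0,0,-0.108],"hand":0.085},{"translation":[-0.025,-0.024,-0.0057],"angular":[0,0,-0.107],"hand":0.085},{"translation":[-0.0223,-0.0264,-0.0056],"angular":[0,0,-0.108],"hand":0.085}]  end [ 0.5917 -0.0614  0.25    2.8037]
[{"translation":[-0.0099,-0.0283,0.025],"angular":[0,0,0],"hand":0.085},{"translation":[-0.01,-0.0284,0.025],"angular":[0,0,0],"hand":0.085}]  end [ 0.5917 -0.1215  0.2     2.8037]
```

View pics/scene13c.png

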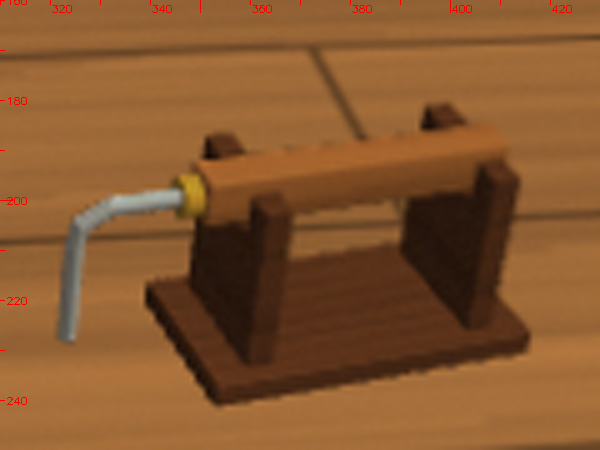

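View pics/side13c.png

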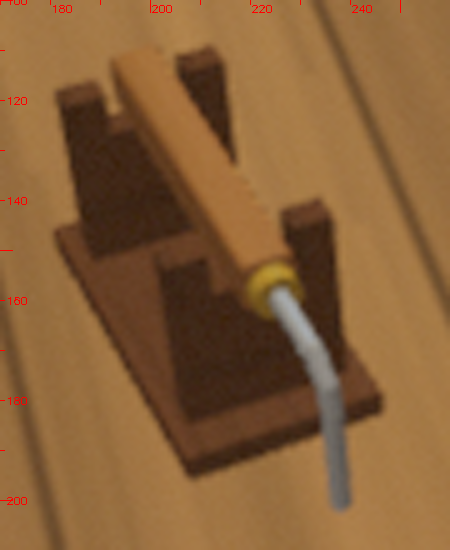

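>>> apply_moves --plan '[{"translation": [-0.035,0.003,-0.006],"angular": [0,0,-0.107],"hand": 0.085},{"translation": [-0.035,0,-0.006],"angular": [0,0,-0.107],"hand": 0.085},{"translation": [-0.034,-0.004,-0.006],"angular": [0,0,-0.107],"hand": 0.085},{"translation": [-0.034,-0.008,-0.006],"angular": [0,0,-0.108],"hand": 0.085},{"translation": [-0.033,-0.011,-0.006],"angular": [0,0,-0.107],"hand": 0.085},{"translation": [-0.031,-0.015,-0.006],"angular": [0,0,-0.108],"hand": 0.085},{"translation": [-0.03,-0.018,-0.006],"angular": [0,0,-0.107],"hand": 0.085},{"translation": [-0.028,-0.021,-0.006],"angular": [0,0,-0.108],"hand": 0.085},{"translation": [-0.025,-0.024,-0.006],"angular": [0,0,-0.107],"hand": 0.085},{"translation": [-0.022,-0.026,-0.006],"angular": [0,0,-0.108],"hand": 0.085}]'

```text
time_s: 15.85
eef_pos: [0.5938, -0.0625, 0.253]
eef_rot: [-0.0, 0.166, 0.986, 0.0]
wrist_force: [0.3, -0.1, 0.8]
opening: 0.996
```

>>> apply_moves --plan '[{"translation": [-0.01,-0.028,0.025],"angular": [0,0,0],"hand": 0.085},{"translation": [-0.01,-0.028,0.025],"angular": [0,0,0],"hand": 0.085},{"translation": [0,0,0],"angular": [0,0,0],"hand": 0.085}]'

```text
time_s: 16.23
eef_pos: [0.5923, -0.1222, 0.2003]
eef_rot: [-0.002, 0.17, 0.986, 0.0]
wrist_force: [0.1, -0.1, 0.0]
opening: 0.994
```

Run:
```python
from plan import *
p,M,o=pose(); print(p.round(4),o["opening"],o["wrist_force"],o["time_s"],o["q"].round(3))
c=ctrl.camera("wrist"); cv2.imwrite("pics/wrist14.png",c["img"][:,:,::-1]); np.savez("w14.npz",eye=c["eye"],ori=c["orientation"])
from ba import bs,T
P=T(bs[0],[(-55,0,72),(-27,15,72),(-27,-15,72),(27,15,72),(27,-15,72),(-83,0,72)]); print(proj(c,P).round(1))
crop(c["img"],150,120,420,300,2.9,"pics/w14c.png")
```

```text
[ 0.5923 -0.1222  0.2003  2.8009] 0.9937499786268943 [ 0.05864351 -0.06258246  0.02974381] 16.225 [-0.399  0.277  1.555 -0.     1.314 -1.629]
[[280.4 133.5]
 [298.3 167.1]
 [262.9 167.2]
 [297.5 226.8]
 [264.1 226.9]
 [280.3  97.9]]
```

View pics/wrist14.png

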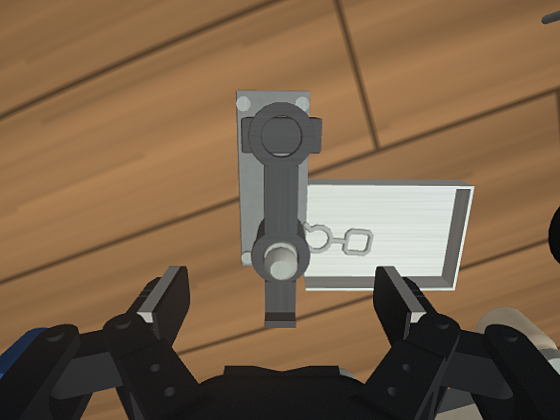

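View pics/w14c.png

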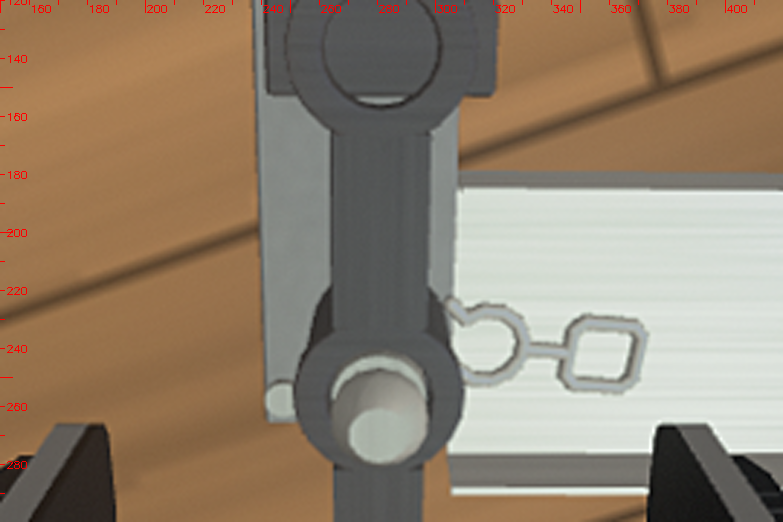

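Run:
```python
from plan import *
from ba import bs,T
d=np.load("w14.npz"); c=wc(d["eye"],d["ori"])
p=np.array([0.5923,-0.1222,0.2003,2.8009])
P=T(bs[0],[(55,0,95.5),(55,0,72),(122,0,72),(122,0,86)]); print(proj(c,P).round(1))
im=cv2.imread("pics/wrist14.png"); 
t=np.linspace(0,2*np.pi,80,False)
a=cv2.resize(im[85:345,215:350],None,fx=3,fy=2.3*1.0) if 0 else cv2.resize(im[85:345,215:350],None,fx=3,fy=3)
a=a[:600] if 0 else a
for cx,z,r,col in [(-55,72,28,(0,255,0)),(-55,72,17,(0,255,0)),(55,72,28,(255,0,255)),(55,95.5,9,(0,255,255)),(55,87.5,15,(0,255,255))]:
    q=proj(c,T(bs[0],np.c_[cx+r*np.cos(t),r*np.sin(t),0*t+z])); q=((q-[215,85]+.5)*3).astype(np.int32); cv2.polylines(a,[q.reshape(-1,1,2)],True,col,1)
q=proj(c,T(bs[0],[(-27,15,72),(27,15,72),(27,-15,72),(-27,-15,72)])); q=((q-[215,85]+.5)*3).astype(np.int32); cv2.polylines(a,[q.reshape(-1,1,2)],True,(0,128,255),1)
cv2.imwrite("pics/w14o.png",a[:600]); cv2.imwrite("pics/w14o2.png",a[300:])
```

```text
[[280.9 267.2]
 [280.9 255.2]
 [281.1 316.7]
 [281.2 325.8]]
```

View pics/w14o.png

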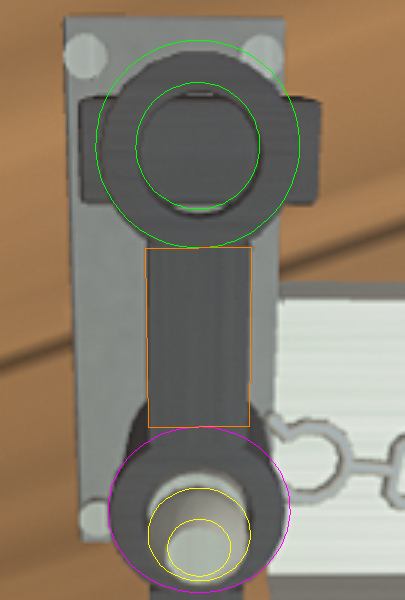

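>>> apply_moves --plan '[{"translation": [0,0,0.045],"angular": [0,0,0],"hand": 0.085},{"translation": [0,0,0.05],"angular": [0,0,0],"hand": 0.085},{"translation": [0,0,0.04],"angular": [0,0,0],"hand": 0.085},{"translation": [0,0,0.018],"angular": [0,0,0],"hand": 0.085},{"translation": [0,0,0],"angular": [0,0,0],"hand": 0.085}]'

```text
time_s: 16.9
eef_pos: [0.5939, -0.1201, 0.0501]
eef_rot: [-0.001, 0.168, 0.986, 0.0]
wrist_force: [0.9, -0.0, 0.4]
opening: 0.997
```

>>> apply_moves --plan '[{"translation": [0,0,0],"angular": [0,0,0],"hand": 0.02},{"translation": [0,0,0],"angular": [0,0,0],"hand": 0.02},{"translation": [0,0,0],"angular": [0,0,0],"hand": 0.02},{"translation": [0,0,0],"angular": [0,0,0],"hand": 0.02}]'

```text
time_s: 17.4
eef_pos: [0.5948, -0.1216, 0.0518]
eef_rot: [0.001, 0.168, 0.986, -0.001]
wrist_force: [-1.2, -1.2, 6.4]
opening: 0.337
```

Run:
```python
from plan import *
p,M,o=pose(); print(p.round(4),o["opening"]*.0854,o["wrist_force"],o["time_s"],o["q"].round(3))
c=ctrl.camera("wrist"); cv2.imwrite("pics/wrist15.png",c["img"][:,:,::-1]); np.savez("w15.npz",eye=c["eye"],ori=c["orientation"])
```

```text
[ 0.5948 -0.1216  0.0518  2.8035] 0.028821141489119052 [-1.20490002 -1.18000079  6.4472561 ] 17.4 [-3.970e-01  4.620e-01  1.642e+00 -1.000e-03  1.035e+00 -1.629e+00]
```

View pics/wrist15.png

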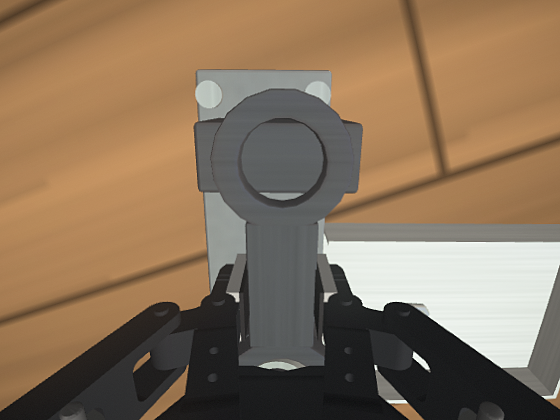

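Run:
```python
from plan import *
from ba import bs,T
d=np.load("w15.npz"); c=wc(d["eye"],d["ori"]); p=np.array([.5948,-.1216,.0518,2.8035])
im=cv2.imread("pics/wrist15.png")
a=cv2.resize(im[75:255,190:375],None,fx=3.2,fy=3.2)
t=np.linspace(0,2*np.pi,80,False)
for s,col in ((.055,(0,255,0)),(.058,(0,0,255)),(.052,(255,0,255))):
    ctr=p[:3]+s*ax(p[3])[0]; 
    for r,z in((.028,.072),(.017,.072),(.017,.06)):
        q=proj(c,np.c_[ctr[0]+r*np.cos(t),ctr[1]+r*np.sin(t),0*t+z]); q=((q-[190,75]+.5)*3.2).astype(np.int32); cv2.polylines(a,[q.reshape(-1,1,2)],True,col,1)
cv2.imwrite("pics/w15o.png",a)
```

```text
(no output)
```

View pics/w15o.png

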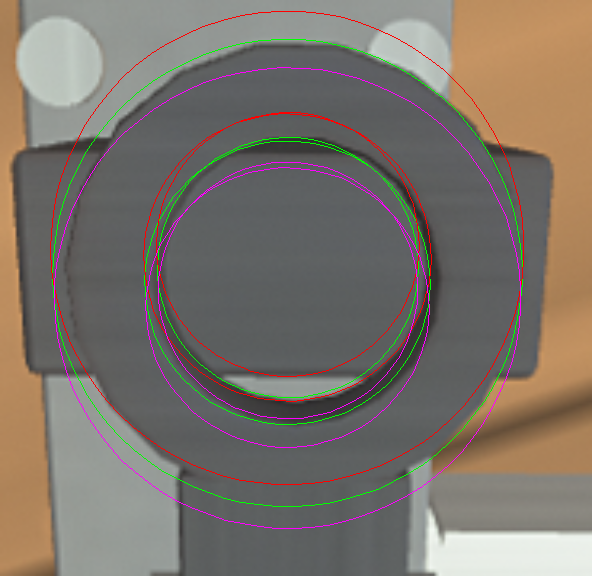

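>>> apply_moves --plan '[{"translation": [0,0,-0.01],"angular": [0,0,0],"hand": 0.02},{"translation": [0,0,-0.015],"angular": [0,0,0],"hand": 0.02},{"translation": [0,0,-0.02],"angular": [0,0,0],"hand": 0.02},{"translation": [0,0,-0.02],"angular": [0,0,0],"hand": 0.02},{"translation": [0,0,-0.015],"angular": [0,0,0],"hand": 0.02},{"translation": [0,0,0],"angular": [0,0,0],"hand": 0.02}]'

```text
time_s: 18.2
eef_pos: [0.5952, -0.1212, 0.1325]
eef_rot: [0.002, 0.168, 0.986, -0.0]
wrist_force: [0.2, -0.3, -3.2]
opening: 0.333
```

Run:
```python
from plan import *
p,M,o=pose(); print(p.round(4),o["opening"]*.0854,o["wrist_force"],o["torque"],o["time_s"],o["q"].round(3))
c=ctrl.camera("side"); cv2.imwrite("pics/side16.png",c["img"][:,:,::-1])
c=go(p,[p[0],p[1],p[2],p[3]-np.pi],18,.02)
```

```text
[ 0.5952 -0.1212  0.1325  2.8041] 0.02840477930485339 [ 0.20006448 -0.25369632 -3.21552267] [ 0.04877173  0.1188003  -0.00455767] 18.2 [-0.396  0.351  1.607  0.     1.18  -1.629]
[{"translation":[0,0,0],"angular":[0,0,0.175],"hand":0.02},{"translation":[0,0,0],"angular":[0,0,0.175],"hand":0.02},{"translation":[0,0,0],"angular":[0,0,0.174],"hand":0.02},{"translation":[0,0,0],"angular":[0,0,0.175],"hand":0.02},{"translation":[0,0,0],"angular":[0,0,0.174],"hand":0.02},{"translation":[0,0,0],"angular":[0,0,0.175],"hand":0.02},{"translation":[0,0,0],"angular":[0,0,0.174],"hand":0.02},{"translation":[0,0,0],"angular":[0,0,0.175],"hand":0.02},{"translation":[0,0,0],"angular":[0,0,0.174],"hand":0.02},{"translation":[0,0,0],"angular":[0,0,0.175],"hand":0.02},{"translation":[0,0,0],"angular":[0,0,0.174],"hand":0.02},{"translation":[0,0,0],"angular":[0,0,0.175],"hand":0.02},{"translation":[0,0,0],"angular":[0,0,0.174],"hand":0.02},{"translation":[0,0,0],"angular":[0,0,0.175],"hand":0.02},{"translation":[0,0,0],"angular":[0,0,0.174],"hand":0.02},{"translation":[0,0,0],"angular":[0,0,0.175],"hand":0.02},{"translation":[0,0,0],"angular":[0,0,0.174],"hand":0.02},{"translation":[0,0,0],"angular":[0,0,0.175],"hand":0.02}]  end [ 0.5952 -0.1212  0.1325 -0.3379]
```

View pics/side16.png

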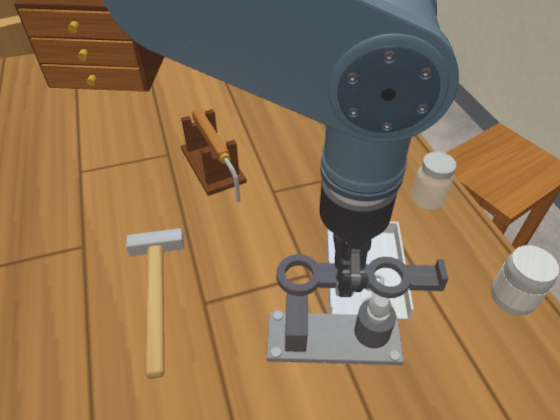

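>>> apply_moves --plan '[{"translation": [0,0,0],"angular": [0,0,0.175],"hand": 0.02},{"translation": [0,0,0],"angular": [0,0,0.175],"hand": 0.02},{"translation": [0,0,0],"angular": [0,0,0.174],"hand": 0.02},{"translation": [0,0,0],"angular": [0,0,0.175],"hand": 0.02},{"translation": [0,0,0],"angular": [0,0,0.174],"hand": 0.02},{"translation": [0,0,0],"angular": [0,0,0.175],"hand": 0.02},{"translation": [0,0,0],"angular": [0,0,0.174],"hand": 0.02},{"translation": [0,0,0],"angular": [0,0,0.175],"hand": 0.02},{"translation": [0,0,0],"angular": [0,0,0.174],"hand": 0.02}]'

```text
time_s: 19.38
eef_pos: [0.5932, -0.1205, 0.129]
eef_rot: [-0.001, 0.818, 0.576, -0.001]
wrist_force: [0.3, -0.3, -3.4]
opening: 0.335
```

>>> apply_moves --plan '[{"translation": [0,0,0],"angular": [0,0,0.175],"hand": 0.02},{"translation": [0,0,0],"angular": [0,0,0.174],"hand": 0.02},{"translation": [0,0,0],"angular": [0,0,0.175],"hand": 0.02},{"translation": [0,0,0],"angular": [0,0,0.174],"hand": 0.02},{"translation": [0,0,0],"angular": [0,0,0.175],"hand": 0.02},{"translation": [0,0,0],"angular": [0,0,0.174],"hand": 0.02},{"translation": [0,0,0],"angular": [0,0,0.175],"hand": 0.02},{"translation": [0,0,0],"angular": [0,0,0.174],"hand": 0.02},{"translation": [0,0,0],"angular": [0,0,0.175],"hand": 0.02},{"translation": [0,0,0],"angular": [0,0,0],"hand": 0.02}]'

```text
time_s: 20.62
eef_pos: [0.5934, -0.1206, 0.1292]
eef_rot: [-0.0, 0.986, -0.168, -0.001]
wrist_force: [0.1, -0.2, -3.3]
opening: 0.336
```

Run:
```python
from plan import *
p,M,o=pose(); print(p.round(4),o["opening"]*.0854,o["wrist_force"],o["torque"],o["time_s"],o["q"].round(3))
c=ctrl.camera("wrist"); cv2.imwrite("pics/wrist17.png",c["img"][:,:,::-1]); np.savez("w17.npz",eye=c["eye"],ori=c["orientation"])
for n in ["scene","side"]:
    c=ctrl.camera(n); cv2.imwrite(f"pics/{n}17.png",c["img"][:,:,::-1])
    crop(c["img"],*( (130,180,290,300,5) if n=="scene" else (255,230,425,370,4.3)),f"pics/{n}17c.png")
```

```text
[ 0.5934 -0.1206  0.1292 -0.3366] 0.028725324584229914 [ 0.07198906 -0.16536498 -3.32180097] [-0.05597092 -0.03297906 -0.00181927] 20.625 [-0.396  0.354  1.61   0.     1.179  1.511]
```

View pics/wrist17.png

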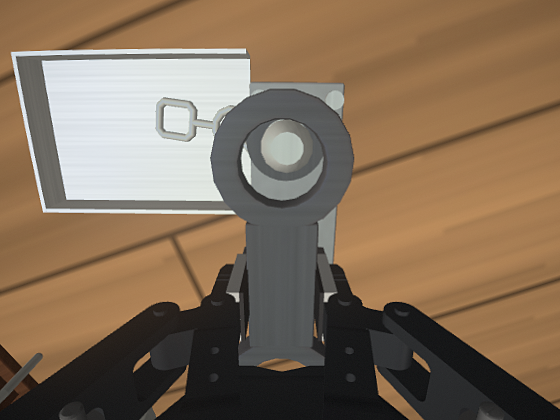

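View pics/scene17c.png

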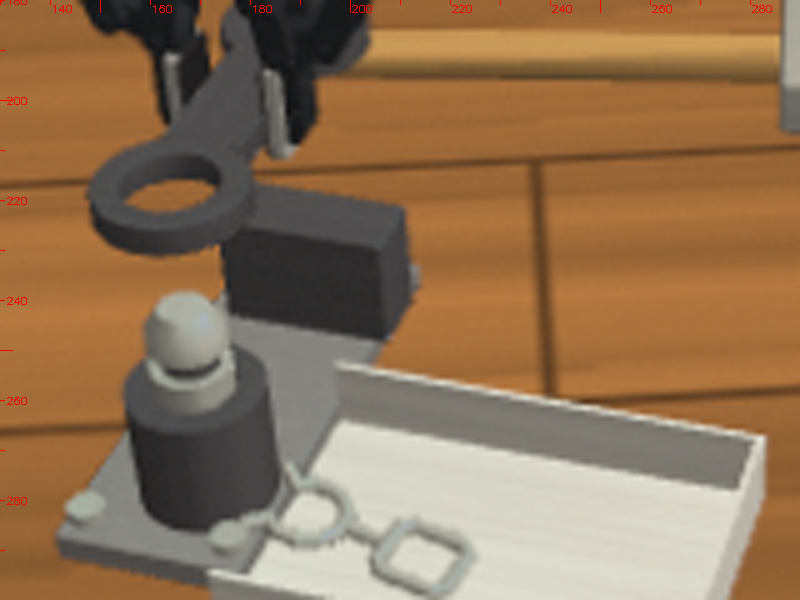

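View pics/side17c.png

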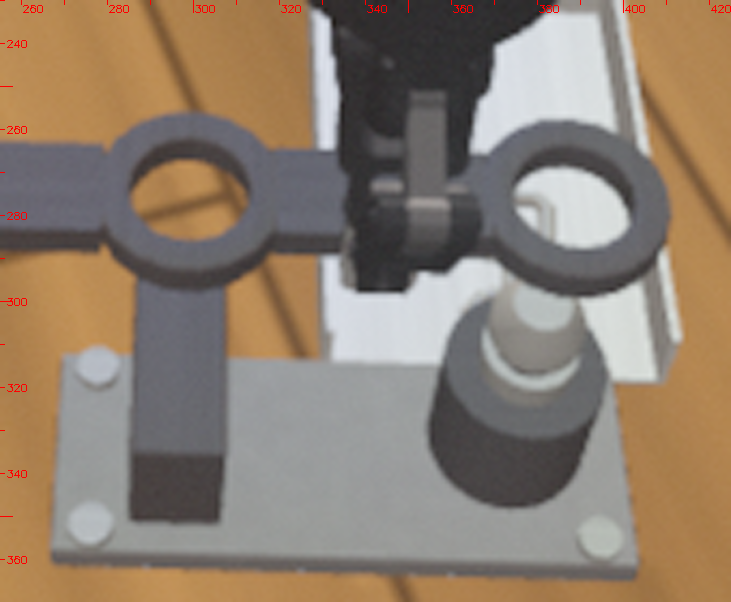

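Run:
```python
from plan import *
im=cv2.imread("pics/wrist17.png")[:,:,::-1]; crop(im,200,80,365,240,4.5,"pics/w17c.png")
```

```text
(no output)
```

View pics/w17c.png

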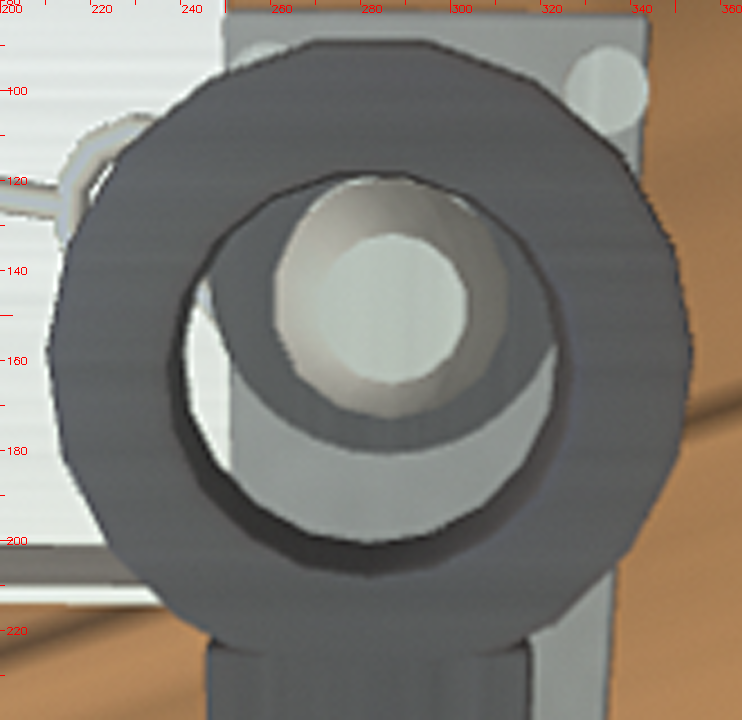

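Run:
```python
from plan import *
d=np.load("w17.npz"); c=wc(d["eye"],d["ori"]); p=np.array([.5934,-.1206,.1292,-.3366])
A=ax(p[3])
e=onz(c,(281.9,162.5),.1494); n=onz(c,(286.9,148.),.0955); n2=onz(c,(286.4,145.8),.0875)
for q in (e,n,n2): print(q, "tool rel", (A@(q-p[:3])).round(4))
print(proj(c,p[:3]+A.T@np.array([.055,0,-.0202])))
```

```text
[ 0.64798107 -0.1392427   0.1494    ] tool rel [ 0.0577 -0.0004 -0.0202]
[ 0.64596293 -0.14142846  0.0955    ] tool rel [0.0565 0.0023 0.0337]
[ 0.64624949 -0.14135683  0.0875    ] tool rel [0.0567 0.0021 0.0417]
[[283.02318619 169.43801088]]
```

Run:
```python
from plan import *
for f,p in (("w14",[.5923,-.1222,.2003,2.8009]),("w15",[.5948,-.1216,.0518,2.8035]),("w17",[.5934,-.1206,.1292,-.3366])):
    d=np.load(f+".npz"); p=np.array(p); print((ax(p[3])@(d["eye"]-p[:3])).round(4), (rot(d["ori"]).apply([0,0,-1])@ax(p[3]).T).round(4))
for i in range(4):
    o=ctrl.get_obs(); print(o["time_s"],o["eef_pos"],o["wrist_force"])
```

```text
[ 0.0754  0.0005 -0.1427] [-0.2962  0.0015  0.9551]
[ 0.0764  0.0005 -0.1421] [-3.032e-01  9.000e-04  9.529e-01]
[ 0.0783 -0.0005 -0.1422] [-0.3032 -0.0021  0.9529]
20.775 [ 0.59371981 -0.12074092  0.12976723] [ 0.08817057  0.32055589 -3.67035104]
20.775 [ 0.59371981 -0.12074092  0.12976723] [ 0.08817057  0.32055589 -3.67035104]
20.775 [ 0.59371981 -0.12074092  0.12976723] [ 0.08817057  0.32055589 -3.67035104]
20.775 [ 0.59371981 -0.12074092  0.12976723] [ 0.08817057  0.32055589 -3.67035104]
```

Run:
```python
from plan import *
from ba import cs,bs,T
e=tri([(cs[0],(163.8,215.8)),(cs[1],(388.1,275.4))]); n=tri([(cs[0],(170.8,240.4)),(cs[1],(380.9,301.2))])
print(e,n,"pin-eye tool",ax(-.337)@(n-e))
e2=[onz(cs[0],(163.8,215.8),.1494),onz(cs[1],(388.1,275.4),.1494)];n2=[onz(cs[0],(170.8,240.4),.0955),onz(cs[1],(380.9,301.2),.0955)]
for a,b in zip(e2,n2): print(a,b,ax(-.337)@(b-a))
```

```text
[ 0.64492159 -0.13690923  0.14894914] [ 0.64282302 -0.13492628  0.09277701] pin-eye tool [-0.00263621 -0.0011775   0.05617213]
[ 0.64536055 -0.13658877  0.1494    ] [ 0.64338658 -0.13108372  0.0955    ] [-0.00368322 -0.00454268  0.0539    ]
[ 0.64476812 -0.13744435  0.1494    ] [ 0.64266693 -0.14042174  0.0955    ] [-0.00099851  0.00350468  0.0539    ]
```

>>> apply_moves --plan '[{"translation": [-0.001,0.0025,0.01],"angular": [0,0,0],"hand": 0.02},{"translation": [0,0,0.015],"angular": [0,0,0],"hand": 0.02},{"translation": [0,0,0.008],"angular": [0,0,0],"hand": 0.02},{"translation": [0,0,0],"angular": [0,0,0],"hand": 0.02}]'

```text
time_s: 21.28
eef_pos: [0.5913, -0.1225, 0.0958]
eef_rot: [-0.0, 0.986, -0.168, -0.001]
wrist_force: [0.4, 0.0, -3.1]
opening: 0.336
```

Run:
```python
from plan import *
p,M,o=pose(); print(p.round(4),o["opening"]*.0854,o["wrist_force"],o["torque"],o["time_s"])
c=ctrl.camera("wrist"); cv2.imwrite("pics/wrist18.png",c["img"][:,:,::-1]); np.savez("w18.npz",eye=c["eye"],ori=c["orientation"]); crop(c["img"],200,80,365,240,4.5,"pics/w18c.png")
```

```text
[ 0.5913 -0.1225  0.0958 -0.338 ] 0.028667806290179454 [ 0.3785225   0.00693131 -3.08017788] [ 0.04143689 -0.12625994  0.01250812] 21.275
```

View pics/w18c.png

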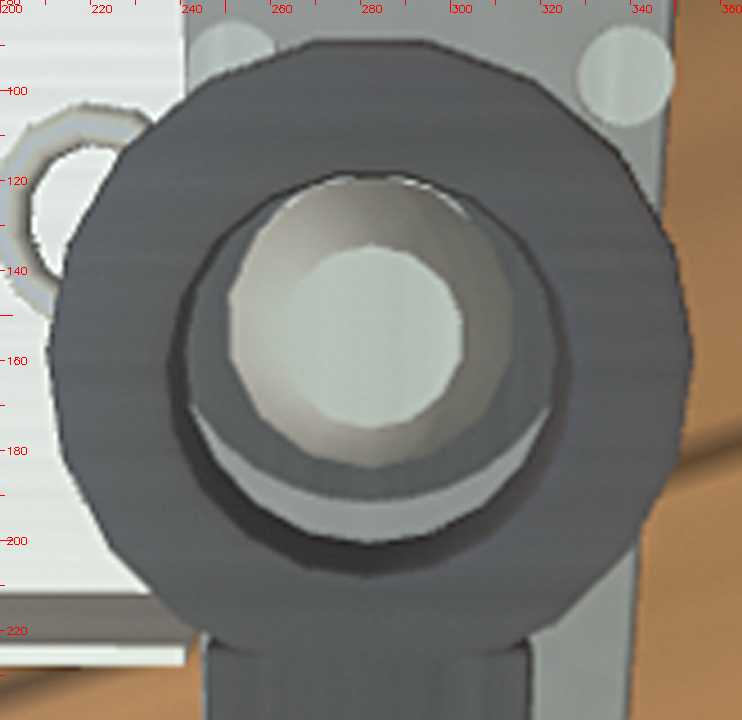

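Run:
```python
from plan import *
d=np.load("w18.npz"); c=wc(d["eye"],d["ori"]); A=ax(-.338)
for zt in(.0945,.0958,.0975):
  e=onz(c,(281.9,162.5),zt+.0202); n=onz(c,(282.2,154.3),.0955); n2=onz(c,(200+371/4.5-.4,80+(177+467)/2/4.5-.4),.0875); print(A@(n-e),A@(n2-e))
```

```text
[0.00038631 0.00013858 0.0192    ] [6.94769658e-04 7.58679124e-05 2.72000000e-02]
[0.00016583 0.00013898 0.0205    ] [4.74296228e-04 7.62680731e-05 2.85000000e-02]
[-0.00012248  0.00013951  0.0222    ] [1.85984819e-04 7.67913602e-05 3.02000000e-02]
```

Aligned within 0.5 mm. Lower slowly.

>>> apply_moves --plan '[{"translation": [0,0,0.008],"angular": [0,0,0],"hand": 0.02},{"translation": [0,0,0.008],"angular": [0,0,0],"hand": 0.02},{"translation": [0,0,0.006],"angular": [0,0,0],"hand": 0.02}]'

```text
time_s: 21.7
eef_pos: [0.5919, -0.1228, 0.0746]
eef_rot: [-0.0, 0.986, -0.168, -0.0]
wrist_force: [-0.4, 0.3, -4.3]
opening: 0.337
```

>>> apply_moves --plan '[{"translation": [0,0,0.005],"angular": [0,0,0],"hand": 0.02},{"translation": [0,0,0.005],"angular": [0,0,0],"hand": 0.02},{"translation": [0,0,0.004],"angular": [0,0,0],"hand": 0.02}]'

```text
time_s: 22.08
eef_pos: [0.5922, -0.1229, 0.061]
eef_rot: [-0.0, 0.986, -0.168, -0.0]
wrist_force: [-0.4, -0.4, -3.4]
opening: 0.338
```

>>> apply_moves --plan '[{"translation": [0,0,0.003],"angular": [0,0,0],"hand": 0.02},{"translation": [0,0,0.002],"angular": [0,0,0],"hand": 0.02},{"translation": [0,0,0.002],"angular": [0,0,0],"hand": 0.02},{"translation": [0,0,0],"angular": [0,0,0],"hand": 0.02}]'

```text
time_s: 22.58
eef_pos: [0.5921, -0.1229, 0.0542]
eef_rot: [-0.0, 0.986, -0.168, -0.0]
wrist_force: [0.4, 0.6, -3.0]
opening: 0.336
```

>>> apply_moves --plan '[{"translation": [0,0,0.001],"angular": [0,0,0],"hand": 0.02},{"translation": [0,0,0.001],"angular": [0,0,0],"hand": 0.02}]'

```text
time_s: 22.82
eef_pos: [0.5923, -0.1229, 0.0524]
eef_rot: [0.0, 0.986, -0.168, 0.0]
wrist_force: [0.6, -0.3, -3.4]
opening: 0.337
```

>>> apply_moves --plan '[{"translation": [0,0,0.001],"angular": [0,0,0],"hand": 0.02},{"translation": [0,0,0.001],"angular": [0,0,0],"hand": 0.02}]'

```text
time_s: 23.08
eef_pos: [0.5924, -0.123, 0.0517]
eef_rot: [0.0, 0.986, -0.168, -0.0]
wrist_force: [-7.0, 1.6, 14.3]
opening: 0.335
```

>>> apply_moves --plan '[{"translation": [0,0,-0.0005],"angular": [0,0,0],"hand": 0.02},{"translation": [0,0,0],"angular": [0,0,0],"hand": 0.035},{"translation": [0,0,0],"angular": [0,0,0],"hand": 0.06},{"translation": [0,0,0],"angular": [0,0,0],"hand": 0.075},{"translation": [0,0,0],"angular": [0,0,0],"hand": 0.075}]'

```text
time_s: 23.7
eef_pos: [0.5922, -0.1229, 0.0507]
eef_rot: [-0.0, 0.986, -0.168, -0.0]
wrist_force: [-0.5, 0.1, 0.0]
opening: 0.877
```

Run:
```python
from plan import *
p,M,o=pose(); print(p.round(4),o["opening"]*.0854,o["wrist_force"],o["time_s"])
c=ctrl.camera("wrist"); cv2.imwrite("pics/wrist19.png",c["img"][:,:,::-1])
```

```text
[ 0.5922 -0.1229  0.0507 -0.3383] 0.07492941529213992 [-0.51256122  0.10282191  0.01359016] 23.7
```

View pics/wrist19.png

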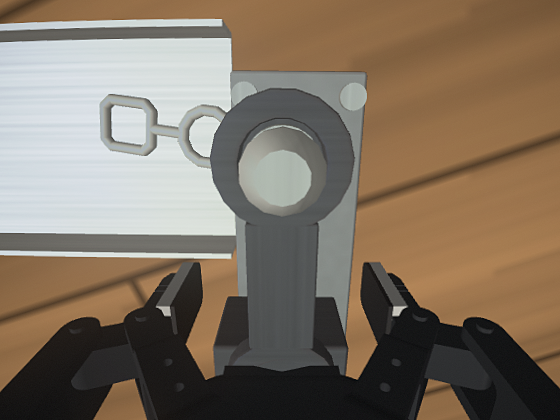

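Released with the eye on the pin. Retreat upward and check everything.

>>> apply_moves --plan '[{"translation": [0,0,-0.02],"angular": [0,0,0],"hand": 0.075},{"translation": [0,0,-0.045],"angular": [0,0,0],"hand": 0.075},{"translation": [0,0,-0.05],"angular": [0,0,0],"hand": 0.075},{"translation": [0,0,-0.05],"angular": [0,0,0],"hand": 0.075},{"translation": [-0.05,0,-0.03],"angular": [0,0,0],"hand": 0.075},{"translation": [-0.05,0,-0.03],"angular": [0,0,0],"hand": 0.075},{"translation": [-0.05,0,0],"angular": [0,0,0],"hand": 0.075},{"translation": [0,0,0],"angular": [0,0,0],"hand": 0.075}]'

```text
time_s: 24.75
eef_pos: [0.4485, -0.0719, 0.2774]
eef_rot: [0.0, 0.986, -0.168, 0.001]
wrist_force: [0.4, -0.3, -0.6]
opening: 0.883
```

Run:
```python
from plan import *
p,M,o=pose(); print(p.round(4),o["wrist_force"],o["time_s"])
for n in ["scene","side","wrist"]:
    c=ctrl.camera(n); cv2.imwrite(f"pics/{n}20.png",c["img"][:,:,::-1])
    if n!="wrist": crop(c["img"],*( (120,180,290,310,4.6) if n=="scene" else (235,210,435,370,3.7)),f"pics/{n}20c.png")
```

```text
[ 0.4485 -0.0719  0.2774 -0.3377] [ 0.3551238  -0.28864677 -0.63677374] 24.75
```

View pics/side20.png

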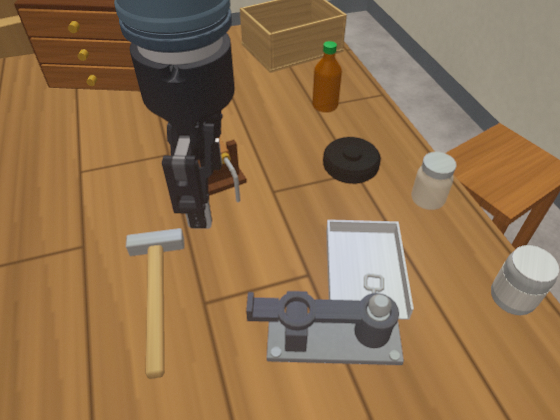

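View pics/side20c.png

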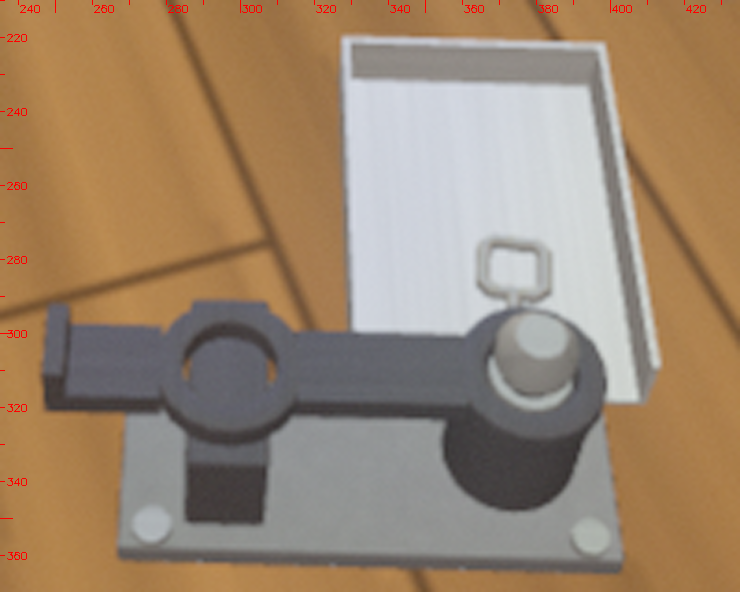

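View pics/scene20c.png

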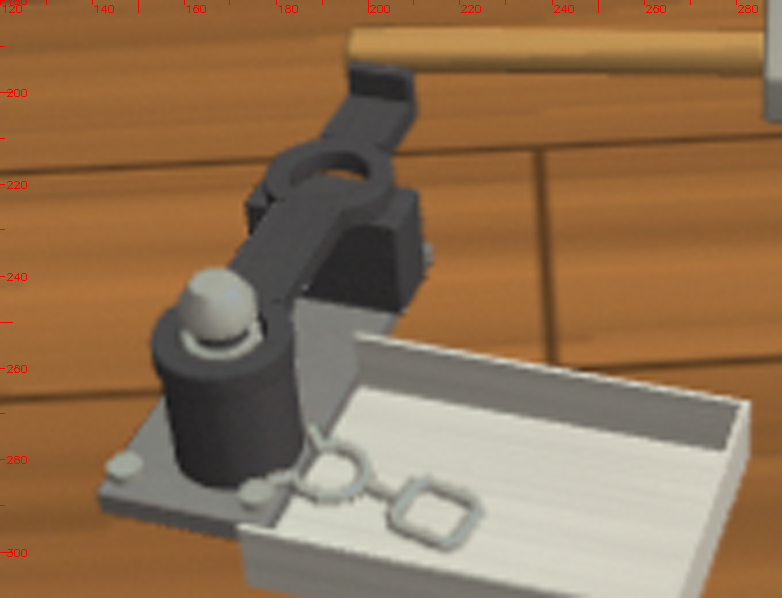

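View pics/scene20.png

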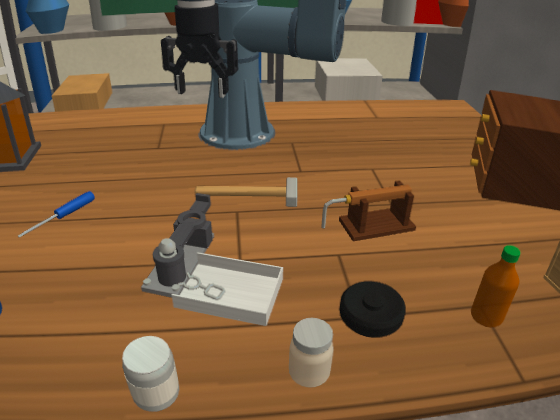

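```bash
python3 -c "
from bench import ctrl
print(ctrl.hand_in())"
```

```text
the job is handed in; nothing more can be done
None
```

I finished the job and handed it in at about 25 s on the clock. The hand-in gives no verdict, so the results below are from my last pictures and force readings.

- **Ring:** I pried it off with the pick; the contact force was about 4 N. It first came to rest leaning against the arm's edge, with its axis about 55 mm up, too high to count. I hooked it again with the prong and drew it flat. It now lies in the dish about 70 mm from the centre on the boss side, where the limit is 90 mm. The C's open ends may be resting on the edge of the bracket's base plate.
- **Pick:** It is back in its rest. The pictures show it level in both notches, in the same place as at the start. I did not measure its final height.
- **Swing arm:** I lifted it, turned it 180° and lowered it over the pin while still gripped. Just before lowering, the eye was centred on the pin to within about 0.5 mm.
    - It touched the seat with the gripper at the same height as when it was first picked up.
    - After release, the plain end is on the pin and the tongue end is on the rest block. The arm looks level and in line with the bracket.
- **Other things on the bench:** The wheel, jar and hammer are where they were. The gripper is clear of everything.

The cameras disagreed by 2–4 mm in places, and one scene-camera reading of the pin's top did not match the other two cameras. I placed the arm using the wrist camera's view of the eye and the pin in the same picture; the side camera agreed with it to about 1 mm.

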